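Load the cam lift stand and hold it at full lift

TASK

Set up the forge's test bars for their photograph: stand the red-topped bar in pocket 1 of the lift stand, then the yellow one in pocket 2, then the blue one in pocket 3, in that order and each fully down (the pockets are marked with one, two and three dots). Then swing the red cam lever up by its black handle until it stands upright, the cam's highest lift, and finish while still holding it there by the handle, because it springs back if let go. Leave the green-topped bar and everything else on the bench where it is.

Things in the scene. Friction and masses are not known exactly. Their poses are not given: they have to be found in the camera images.
- bar_red: round steel test bar, 22 mm diameter, 80 mm long, 0.24 kg, with its top 17 mm painted red, standing upright on the bench to the robot's right among the other bars; origin: centre of its lower end, z along the bar to the painted end. Its foot has a 2 mm chamfer.
- bar_yellow: round steel test bar, 22 mm diameter, 80 mm long, 0.24 kg, with its top 17 mm painted yellow, standing upright on the bench to the robot's right among the other bars; origin: centre of its lower end, z along the bar to the painted end. Its foot has a 2 mm chamfer.
- bar_blue: round steel test bar, 22 mm diameter, 80 mm long, 0.24 kg, with its top 17 mm painted blue, standing upright on the bench to the robot's right among the other bars; origin: centre of its lower end, z along the bar to the painted end. Its foot has a 2 mm chamfer.
- pocket1 (a point): centre of the mouth of pocket 1 (1 black dot on the robot side of the hole, on the bed's top) in the aluminium bed; round hole 25 mm wide, 30 mm deep, flat bottom, chamfered mouth. Axes as stand. A seated bar sticks out 50 mm. Neighbouring pockets are 48 mm apart in a row, pocket 1 at the lever end (robot's left), pocket 3 at the other end.
- pocket2 (a point): centre of the mouth of pocket 2 (2 black dots on the robot side of the hole, on the bed's top) in the aluminium bed; round hole 25 mm wide, 30 mm deep, flat bottom, chamfered mouth. Axes as stand. A seated bar sticks out 50 mm. Neighbouring pockets are 48 mm apart in a row, pocket 1 at the lever end (robot's left), pocket 3 at the other end.
- pocket3 (a point): centre of the mouth of pocket 3 (3 black dots on the robot side of the hole, on the bed's top) in the aluminium bed; round hole 25 mm wide, 30 mm deep, flat bottom, chamfered mouth. Axes as stand. A seated bar sticks out 50 mm. Neighbouring pockets are 48 mm apart in a row, pocket 1 at the lever end (robot's left), pocket 3 at the other end.
- stand: cam lift stand, screwed to the bench: steel base 120 x 190 x 12 mm with blue end cheeks and an aluminium bed 64 x 152 x 36 mm riding on two eccentrics, its top 100 mm above the bench when down. Origin: centre of the base's underside. x points away from the robot, y along the pocket row to the lever end, z up. A thin white scale post (top at 112 mm) stands at the end with pocket 3.
- cam_axis (a point): point on the lever's level turning axis (parallel to the stand's y), 36 mm above the bench, in the same upright plane as the middle of the handle; it does not move
- grip (a point): middle of the lever's black round handle, 14 mm diameter, 64 mm long, parallel to the stand's y axis, sticking out past the arm away from the stand, room all round; 110 mm from the turning axis, 38 mm from the arm's mid-plane. At rest on the robot's side of the stand, 65 mm above the bench; 146 mm when the lever is upright. Fixed to the lever: it turns in the hand.
- cam (a joint): angle of the red cam lever, rad: 0 at rest (leaning 1.3 rad from upright towards the robot, the stand's -x), growing as the handle goes up and away from the robot; 1.3 = upright = highest lift (bed 12 mm up and 15 mm further from the robot, still level); beyond it the bed sinks again, stop at 1.9. A spring pulls it back to 0 when let go; it takes 5 to 8 N at the handle, 6 N when upright, more if gripped tightly.
- bar_green: bystander: the same bar with a green top, standing among the others; origin: centre of its lower end. Stays where it is.
- hammer: bystander: hammer, 270 mm, lying on the robot's left
- brush: bystander: brush, 200 mm, lying near the robot on its right
- tin: bystander: copper-coloured tin, 70 mm diameter, 60 mm high, far right; origin at its underside
- jar: bystander: amber jar, 64 mm diameter, 90 mm high, far left; origin at its underside
- hardy: bystander: black steel hardy tool, 50 x 50 x 50 mm, far right; origin at its underside
- lever: the red lever with its black handle (point grip) and the two dark eccentric discs under the bed; origin on its turning axis, midway along the stand. At rest its z is up, it turns about its y.

How it is judged:
On the way, in this order (a step that is already met when the one before it is completed fails the run):
1. red bar fully down in pocket 1 (z of bar_red in the frame of pocket1 below -0.026 m and horizontal distance between bar_red and pocket1 below 0.005 m and angle between bar_red's own z axis and vertical below 0.12 rad), for 0.2 s.
2. yellow bar fully down in pocket 2 (z of bar_yellow in the frame of pocket2 below -0.026 m and horizontal distance between bar_yellow and pocket2 below 0.005 m and angle between bar_yellow's own z axis and vertical below 0.12 rad), for 0.2 s.
3. blue bar fully down in pocket 3 (z of bar_blue in the frame of pocket3 below -0.026 m and horizontal distance between bar_blue and pocket3 below 0.005 m and angle between bar_blue's own z axis and vertical below 0.12 rad), for 0.2 s.
4. with all three bars seated, the lever is held upright by its handle, the bed at its highest (all of step 1 and all of step 2 and all of step 3 and value of joint cam between 1.13 and 1.47 rad and height (world z) of pocket2 above 0.1105 m and contact force between the fingers and lever above 1.5 N), for 0.3 s.
At the end, for the whole second after the job is handed in: Red, yellow, blue bars in pockets 1, 2, 3 (26 of 30 mm deep or more, within 5 mm of centre, within 0.12 rad of upright); lever within 0.17 rad of upright and still (0.1 rad/s), pocket 2 mouth over 110.5 mm high; fingers still holding the lever (over 1.5 N) (all of step 4 and velocity of joint cam between -0.1 and 0.1 rad/s); the arm keeps its last pose, push and grip.
It fails at once if the green-topped bar, hammer, brush, tin, jar or hardy tool is moved more than 30 mm (distance of any of bar_green, hammer, brush, tin, jar, hardy from where it was at the start of the episode above 0.03 m).
It also fails if it takes over 72 s, if anything falls off the work surface, if the arm or the gripper's body presses on something with over 40 N, if the wrist force passes 120 N, or if a joint passes its speed limit or range.

ROBOT

A 6-joint arm with a two-finger parallel gripper is mounted at the origin on the work surface. World frame = base frame: x ahead of the robot, y to its left, z up, the work surface at z = 0. Lengths are in m, angles in rad, forces in N, time in s.
With the tool pointing down it reaches from about 0.3 to 0.875 m from the base axis. Payload 6.4 kg.
Tool frame: the origin (TCP) lies between the finger pads; the fingertips stand 11 mm ahead of it and the grasp point (between the pads) lies 8 mm behind it; y points along the fingers, x is the direction in which the jaws open and shut, and the axes are right-handed (so a half turn about y gives the same grasp; the last joint's range is limited). The gripper opens to 88 mm and grips with 3 to 60 N. Pads are 18 mm wide; open, the fingers measure 123 mm over their backs; the gripper's body (75 mm by 187 mm) begins 45 mm behind the grasp point.
Start: joints at [0.923, 0.181, 1.607, -0, 1.354, -0.206], TCP at [0.246, 0.52, 0.25] pointing down, gripper open.
Joint ranges: [-2.99, 2.99], [-0.89, 2.07], [0.3, 2.58], [-1.14, 4.28], [0, 2.63], [-3.12, 3.12]. Speed limits (rad/s): [2.57, 2.57, 3.01, 3.14, 3.14, 3.14].

INTERFACE

Orientations are given as a unit quaternion [w, x, y, z].
In Python, from bench import telemetry, cams, workorder gives the robot as it stands.
- The arm moves only by the shell command python3 -m creep 'ROWS' [FORCE]. ROWS is JSON, a list of rows, each an object with "offset": the shift along the tool's x, y, z in m, a list of three; "dr": the turn, a rotation vector about the tool's x, y, z in degrees, a list of three; "fingers": the gripper command: -1 is shut, 1 is fully open, values between are in proportion. In form: [{"offset": [tx, ty, tz], "dr": [rx, ry, rz], "fingers": fingers}, ...]. A call has 1 to 20 rows; each row is the pose to reach, as a shift and turn from the pose commanded when the call began, along the tool's axes at that moment; what a row does not reach only later rows make up. A row lasts 1/8 s, in which the tool goes at most 62.5 mm and 10.7 degrees, less where a joint would pass 70% of its speed; a pose out of reach is approached as far as the arm can. A call with a gripper value outside its range is refused whole. The fingers move at their own pace and stop on an object; FORCE is the grip in N (left out, the last holds). Time passes only in rows, so rows that repeat a pose let the fingers close. It gives the time, the measured TCP pose, the force and the opening at its end, in the units of the state.
- telemetry.observe(): the state, without advancing time (a new reading comes with each control period).
- cams.snapshot(name): name is "scene" or "top" or "wrist"; returns a dict with "pixels" (480x640x3 uint8, red, green, blue), "vertical_fov" (degrees; the focal length in pixels is half the picture's height over the tangent of half this angle, whatever the lens; pixels are square), "cx", "cy" (the principal point, pixels), "rvec" (rotation vector, rad) and "tvec" (3), from world to camera coordinates, as OpenCV has them. Camera axes: x right, y down, z forward; pixel columns grow to the right and rows downward; lengths in m; the calibration is good to about 2 mm. A picture is of the moment at which its call begins. There is no depth.
- workorder.hand_in(): hands the job in, once; it reports no verdict.
The state is a dict: "time_s": time; "joints": joint angles; "qd": joint speeds; "effort": joint torques, N m; "position": TCP position; "tool_rot": TCP orientation; "force": force on the tool from outside, world axes, zero at the start; "wrist_torque": the same for the moment, N m; "grip_width": finger opening in m.
Only numpy, scipy, OpenCV 4.12 (cv2) and the standard library are available. Lean on these libraries where they do the work, as an engineer would, in place of code of your own. Each camera call takes 0.05 s, during which the arm holds its last target.

## Working session

There is one attempt and no reset: what is moved stays moved. The work goes in short steps, Python scripts to look and compute and a shell command to move; the robot and the scene stay as the last step left them, time stands still between calls to the robot, and variables do not carry over. Pictures are saved under pics/ and viewed, and the job is handed in when it is done.

```bash
ls; mkdir -p pics
python3 - <<'E'
from bench import telemetry, cams
import cv2
print(telemetry.observe())
for n in ["scene","top","wrist"]:
    s=cams.snapshot(n); print(n,{k:v for k,v in s.items() if k!="pixels"})
    cv2.imwrite(f"pics/{n}0.png",s["pixels"][:,:,::-1])
    import pickle; pickle.dump(s,open(f"{n}0.pkl","wb"))
E
```

```text
pics
{'time_s': 0.0, 'joints': array([ 9.22741908e-01,  1.81534296e-01,  1.60794910e+00,  3.70411454e-06,
        1.35376815e+00, -2.06294171e-01]), 'qd': array([-2.37403152e-04, -5.78342577e-05,  3.36490248e-04, -3.13186675e-04,
       -1.90495589e-03,  8.26525128e-04]), 'effort': array([ 3.62571691e-04, -4.33855820e+01, -3.41859484e+01,  7.03356648e-02,
        3.86851339e-02, -1.26617092e-04]), 'position': array([0.24551323, 0.51941681, 0.24884237]), 'tool_rot': array([-0.59719223,  0.59760111,  0.37775818, -0.37885763]), 'force': array([-0.39963784, -0.20742041, -0.60700764]), 'wrist_torque': array([ 0.03563134,  0.00455167, -0.00710794]), 'grip_width': 0.08833511658895171}
scene {'vertical_fov': 55.91715705413891, 'cx': 318.4176469969139, 'cy': 242.51005677504546, 'rvec': array([ 1.95518213,  1.87010629, -0.5401287 ]), 'tvec': array([-0.03049604, -0.44397336,  1.3026716 ])}
top {'vertical_fov': 53.76616311164831, 'cx': 319.3267592572591, 'cy': 233.29567996531713, 'rvec': array([ 2.10508236, -2.14413015,  0.15526642]), 'tvec': array([0.02207941, 0.56453479, 1.16747253])}
wrist {'vertical_fov': 66.1132973753288, 'cx': 322.0733063828678, 'cy': 237.18918468870532, 'rvec': array([-2.41207102, -1.52651295, -0.24914782]), 'tvec': array([-0.57412207, -0.04351178,  0.39244789])}
```

View pics/scene0.png

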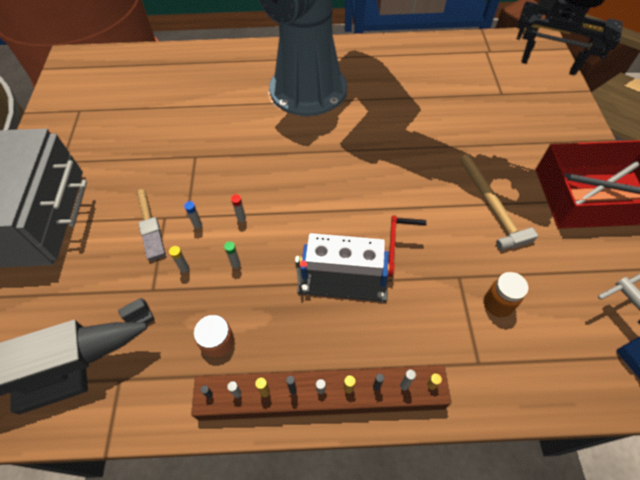

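View pics/top0.png

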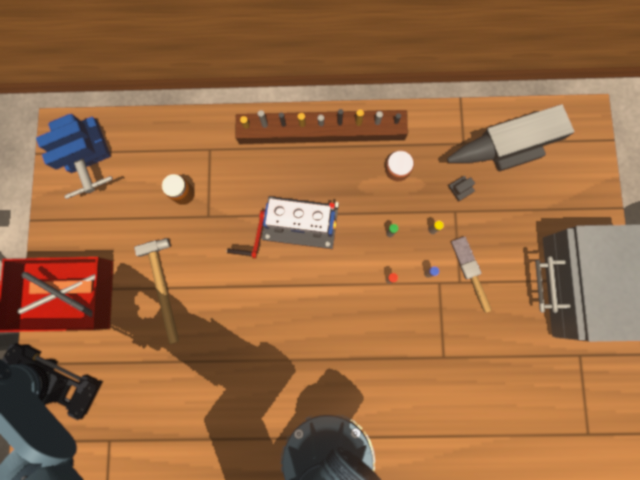

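Run:
```python
from bench import telemetry
from scipy.spatial.transform import Rotation as R
s=telemetry.observe();q=s['tool_rot'];print(R.from_quat([q[1],q[2],q[3],q[0]]).as_matrix().round(4))
```

```text
[[ 4.275e-01 -8.000e-04 -9.040e-01]
 [ 9.040e-01 -1.000e-03  4.275e-01]
 [-1.300e-03 -1.000e+00  3.000e-04]]
```

```bash
cat > h.py <<'E'
import numpy as np,cv2,pickle
from scipy.spatial.transform import Rotation as Rn
def cam(s):
    R=cv2.Rodrigues(np.array(s['rvec']))[0];t=np.array(s['tvec']);f=240/np.tan(np.radians(s['vertical_fov'])/2)
    K=np.array([[f,0,s['cx']],[0,f,s['cy']],[0,0,1]]);return K,R,t
def ray(s,uv):
    K,R,t=cam(s);d=R.T@np.linalg.solve(K,[uv[0],uv[1],1]);return -R.T@t,d
def plane(s,uv,z):
    c,d=ray(s,uv);return c+d*(z-c[2])/d[2]
def proj(s,p):
    K,R,t=cam(s);q=K@(R@np.array(p)+t);return q[:2]/q[2]
def tri(a,b):
    (c1,d1),(c2,d2)=a,b;A=np.stack([d1,-d2],1);x=np.linalg.lstsq(A,c2-c1,rcond=None)[0]
    p,q=c1+x[0]*d1,c2+x[1]*d2;return (p+q)/2,np.linalg.norm(p-q)
def hsv(s): return cv2.cvtColor(s['pixels'],cv2.COLOR_RGB2HSV)
COL={'red':[(0,10),(172,180)],'yellow':[(22,33)],'green':[(50,80)],'blue':[(105,128)]}
def blobs(s,c,smin=140,vmin=70,amin=15,roi=None):
    h=hsv(s);m=np.zeros(h.shape[:2],np.uint8)
    for lo,hi in COL[c]: m|=cv2.inRange(h,(lo,smin,vmin),(hi,255,255))
    if roi: k=np.zeros_like(m);k[roi[1]:roi[3],roi[0]:roi[2]]=1;m*=k
    n,l,st,ce=cv2.connectedComponentsWithStats(m)
    return [(st[i,:5].tolist(),ce[i].round(1).tolist()) for i in range(1,n) if st[i,4]>=amin]
def pose(st):
    q=st['tool_rot'];return np.array(st['position']),Rn.from_quat([q[1],q[2],q[3],q[0]]).as_matrix()
E
python3 - <<'E'
from h import *
t=pickle.load(open('top0.pkl','rb'));sc=pickle.load(open('scene0.pkl','rb'));w=pickle.load(open('wrist0.pkl','rb'))
for s in (t,sc,w): K,R,tt=cam(s);print((-R.T@tt).round(3))
for c in COL:
    a=blobs(t,c,roi=(370,200,455,295));b=blobs(sc,c,roi=(165,185,250,275))
    print(c,a,b)
    for x in a: print(plane(t,x[1],.078).round(4))
    if a and b:
        print(tri(ray(t,a[0][1]),ray(sc,b[0][1])))
g=lambda s,x0,y0,x1,y1,k:cv2.resize(s['pixels'][y0:y1,x0:x1,::-1],None,fx=k,fy=k,interpolation=cv2.INTER_CUBIC)
cv2.imwrite('pics/a.png',np.vstack([g(t,220,185,350,265,6),]))
cv2.imwrite('pics/b.png',g(sc,285,205,435,305,5))
cv2.imwrite('pics/c.png',g(t,370,205,460,290,7))
E
```

```text
[ 0.363 -0.012  1.245]
[1.058 0.    0.881]
[0.17  0.556 0.385]
red [([387, 273, 11, 10, 89], [392.3, 277.4])] [([230, 193, 12, 13, 116], [235.8, 199.2])]
[ 0.4463 -0.1661  0.078 ]
(array([ 0.44658736, -0.16805707,  0.07704898]), np.float64(0.003555792040399693))
yellow [([434, 221, 10, 9, 69], [438.1, 225.1])] [([169, 246, 12, 12, 114], [175.0, 251.5])]
[ 0.5744 -0.2854  0.078 ]
(array([ 0.57491889, -0.28716237,  0.07664753]), np.float64(0.002771686375113725))
green [([390, 225, 8, 6, 36], [393.2, 227.4])] [([226, 243, 8, 9, 61], [229.3, 247.0])]
[ 0.5709 -0.1736  0.078 ]
(array([ 0.57089101, -0.17484927,  0.07885833]), np.float64(0.0026858768934034526))
blue [] [([185, 202, 9, 11, 77], [189.5, 206.8])]
```

View pics/a.png

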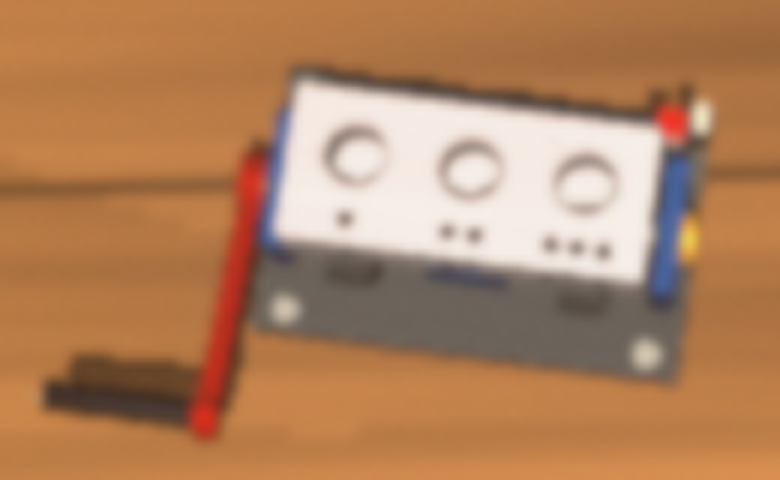

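View pics/b.png

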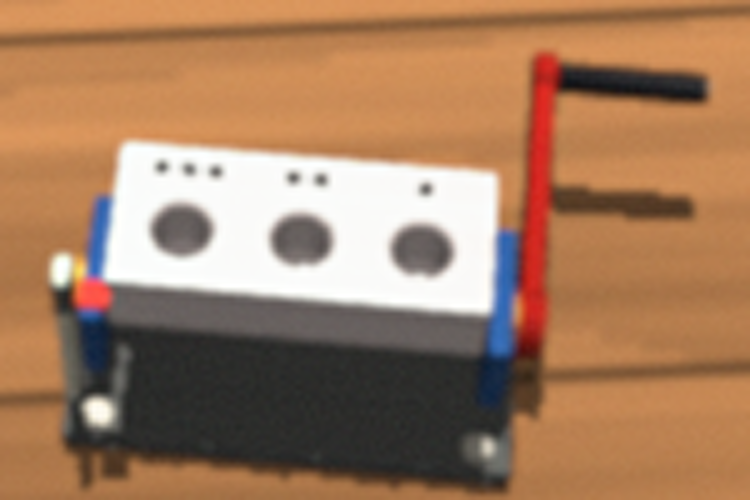

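View pics/c.png

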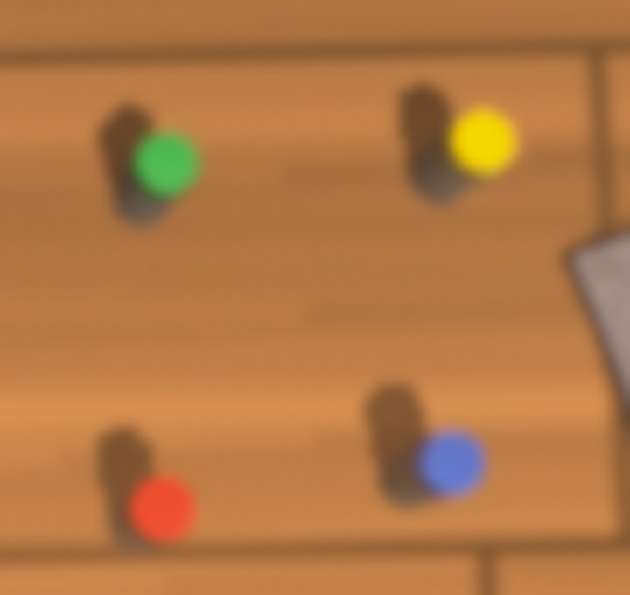

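View pics/wrist0.png

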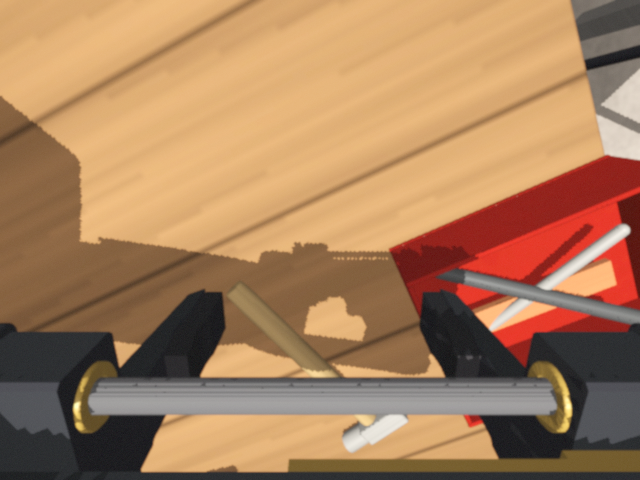

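Run:
```python
from h import *
t=pickle.load(open('top0.pkl','rb'));sc=pickle.load(open('scene0.pkl','rb'))
COL['blue']=[(105,130)]
for c,rt,rs in [('red',(380,265,405,290),(225,188,250,212)),('yellow',(425,212,455,240),(165,240,190,265)),('green',(383,218,405,240),(220,238,240,256)),('blue',(423,260,450,285),(180,197,202,215))]:
    a=max(blobs(t,c,90,60,roi=rt));b=max(blobs(sc,c,100,60,roi=rs))
    bb=[b[0][0]+b[0][2]/2-.5,0]
    print(c,a,b,plane(t,a[1],.079).round(4),tri(ray(t,a[1]),ray(sc,b[1]))[1])
# pockets
P=[]
for s,nm,roi in((sc,'scene',(305,230,390,270)),):
    g=cv2.cvtColor(s['pixels'],cv2.COLOR_RGB2GRAY);x0,y0,x1,y1=roi
    m=(g[y0:y1,x0:x1]<150).astype(np.uint8)
    n,l,st,ce=cv2.connectedComponentsWithStats(m)
    for i in range(1,n):
        if 30<st[i,4]<150: c=ce[i]+[x0,y0];p=plane(s,c,.1);P.append(p);print(nm,st[i].tolist(),c.round(1),p.round(4))
for q in [(357,155),(470,168.5),(585,183)]: print('top',plane(t,np.array([220,185])+np.array(q)/6-.4,.1).round(4))
print('handle ends top', [plane(t,np.array([220,185])+np.array(q)/6-.4,.065).round(4) for q in[(45,395),(203,415)]])
# triangulate handle ends
Ts=[np.array([220,185])+np.array(q)/6-.4 for q in[(45,395),(203,415)]]; Ss=[np.array([285,205])+np.array(q)/5-.4 for q in[(705,87),(546,70)]]
for a,b in zip(Ts,Ss): print(tri(ray(t,a),ray(sc,b)))
```

```text
red ([387, 273, 11, 10, 89], [392.3, 277.4]) ([230, 193, 12, 14, 121], [235.8, 199.5]) [ 0.4463 -0.166   0.079 ] 0.0035894509024910425
yellow ([434, 221, 10, 9, 69], [438.1, 225.1]) ([169, 246, 12, 12, 114], [175.0, 251.5]) [ 0.5742 -0.2852  0.079 ] 0.002771686375113725
green ([389, 225, 9, 8, 53], [392.8, 228.4]) ([224, 242, 11, 12, 95], [229.5, 247.2]) [ 0.5682 -0.1724  0.079 ] 0.0036419166631244957
blue ([431, 268, 7, 7, 43], [433.9, 270.9]) ([185, 201, 10, 12, 88], [189.5, 206.8]) [ 0.4603 -0.2684  0.079 ] 0.002099362828137035
scene [0, 5, 3, 23, 42] [305.5 244. ] [ 0.5843 -0.0177  0.1   ]
scene [11, 16, 11, 10, 88] [320.8 250.6] [0.6011 0.0125 0.1   ]
scene [34, 18, 12, 10, 88] [344.8 252.4] [0.6077 0.06   0.1   ]
scene [59, 20, 11, 10, 88] [368.9 254.5] [0.6147 0.1075 0.1   ]
top [0.6154 0.1094 0.1   ]
top [0.6088 0.0627 0.1   ]
top [0.6017 0.0154 0.1   ]
handle ends top [array([0.5227, 0.2449, 0.065 ]), array([0.513 , 0.1782, 0.065 ])]
(array([0.52214774, 0.2429396 , 0.06817837]), np.float64(0.0024969685032337242))
(array([0.51202525, 0.17547743, 0.07136634]), np.float64(0.003274084281077942))
```

```bash
cat > go.py <<'E'
import sys
from h import *
from bench import telemetry
def plan(x,y,z,az=-8.2,tilt=0):
    s=telemetry.observe();p,R=pose(s)
    a=np.radians(az);X=np.array([np.cos(a),np.sin(a),0]);Y=np.array([0,0,-1.]);T=np.stack([X,Y,np.cross(X,Y)],1)
    print('t',s['time_s'],'p',p.round(4),'off',(R.T@(np.array([x,y,z])-p)).round(4),'dr',np.degrees(Rn.from_matrix(R.T@T).as_rotvec()).round(2),'F',s['force'].round(1),'w',round(s['grip_width'],4))
if __name__=='__main__': plan(*map(float,sys.argv[1:]))
E
cat > look.py <<'E'
import sys
from h import *
from bench import cams
s=cams.snapshot(sys.argv[1]);n=sys.argv[2];pickle.dump(s,open(n+'.pkl','wb'));cv2.imwrite(f'pics/{n}.png',s['pixels'][:,:,::-1])
K,R,t=cam(s);print((-R.T@t).round(3))
E
python3 go.py 0.595 -0.02 0.25
```

```text
t 0.15 p [0.2456 0.5195 0.249 ] off [-0.3383 -0.0007 -0.5465] dr [ 3.000e-02  7.289e+01 -7.000e-02] F [-0.6 -0.1  0.6] w 0.0881
```

```bash
python3 -m creep '[{"offset":[-0.338,-0.001,-0.546],"dr":[0,72.9,0],"fingers":1},{"offset":[-0.338,-0.001,-0.546],"dr":[0,72.9,0],"fingers":1},{"offset":[-0.338,-0.001,-0.546],"dr":[0,72.9,0],"fingers":1},{"offset":[-0.338,-0.001,-0.546],"dr":[0,72.9,0],"fingers":1},{"offset":[-0.338,-0.001,-0.546],"dr":[0,72.9,0],"fingers":1},{"offset":[-0.338,-0.001,-0.546],"dr":[0,72.9,0],"fingers":1},{"offset":[-0.338,-0.001,-0.546],"dr":[0,72.9,0],"fingers":1},{"offset":[-0.338,-0.001,-0.546],"dr":[0,72.9,0],"fingers":1},{"offset":[-0.338,-0.001,-0.546],"dr":[0,72.9,0],"fingers":1},{"offset":[-0.338,-0.001,-0.546],"dr":[0,72.9,0],"fingers":1},{"offset":[-0.338,-0.001,-0.546],"dr":[0,72.9,0],"fingers":1},{"offset":[-0.338,-0.001,-0.546],"dr":[0,72.9,0],"fingers":1},{"offset":[-0.338,-0.001,-0.546],"dr":[0,72.9,0],"fingers":1},{"offset":[-0.338,-0.001,-0.546],"dr":[0,72.9,0],"fingers":1}]'; python3 look.py wrist w1; python3 go.py 0.505 -0.30 0.25
```

```text
time_s: 1.9
position: [0.5943, -0.0175, 0.2509]
tool_rot: [0.705, -0.705, 0.05, -0.05]
force: [-0.7, 0.1, -0.5]
grip_width: 0.0882
[0.606 0.066 0.387]
t 1.95 p [ 0.5944 -0.0177  0.251 ] off [-0.0488  0.0009 -0.2921] dr [-0.01  0.1   0.01] F [-0.9  0.5  0.3] w 0.0873
```

View pics/w1.png

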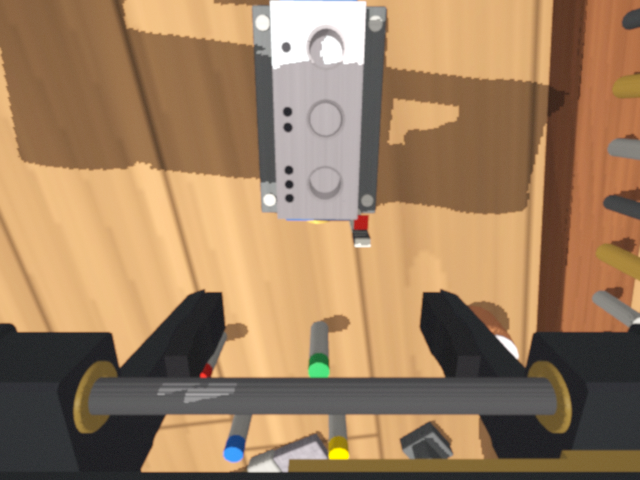

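Run:
```python
from h import *
s=pickle.load(open('w1.pkl','rb'));g=cv2.cvtColor(s['pixels'],cv2.COLOR_RGB2GRAY)
c=cv2.HoughCircles(cv2.GaussianBlur(g,(3,3),1)[0:215,285:365],cv2.HOUGH_GRADIENT,1,40,param1=80,param2=12,minRadius=13,maxRadius=24)[0]
for a in c: print(a,plane(s,(a[0]+285,a[1]),.1).round(4))
cv2.imwrite('pics/d.png',cv2.resize(s['pixels'][0:215,255:395,::-1],None,fx=2.7,fy=2.7,interpolation=cv2.INTER_CUBIC))
# dots
m=(g[0:215,275:300]<60).astype(np.uint8);n,l,st,ce=cv2.connectedComponentsWithStats(m)
for i in range(1,n):
  if st[i,4]>20: print('dot',st[i,4],(ce[i]+[275,0]).round(1),plane(s,ce[i]+[275,0],.1).round(4))
```

```text
[ 40.5 118.5  18.5] [0.6077 0.0609 0.1   ]
[ 39.5 181.5  16.7] [0.6005 0.0147 0.1   ]
[41.5 44.5 16. ] [0.6152 0.1095 0.1   ]
dot 39 [287.1 111.1] [0.5805 0.07   0.1   ]
dot 35 [287.5 126.9] [0.5789 0.059  0.1   ]
dot 32 [288.5 169.5] [0.5742 0.0278 0.1   ]
dot 29 [288.6 183.9] [0.5724 0.0168 0.1   ]
dot 30 [289.  197.6] [0.5708 0.006  0.1   ]
```

View pics/d.png

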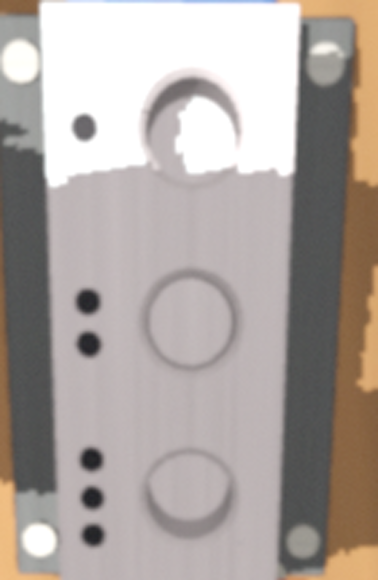

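```bash
python3 -m creep '[{"offset":[-0.05,0.001,-0.292],"dr":[0,0,0],"fingers":1},{"offset":[-0.05,0.001,-0.292],"dr":[0,0,0],"fingers":1},{"offset":[-0.05,0.001,-0.292],"dr":[0,0,0],"fingers":1},{"offset":[-0.05,0.001,-0.292],"dr":[0,0,0],"fingers":1},{"offset":[-0.05,0.001,-0.292],"dr":[0,0,0],"fingers":1},{"offset":[-0.05,0.001,-0.292],"dr":[0,0,0],"fingers":1},{"offset":[-0.05,0.001,-0.292],"dr":[0,0,0],"fingers":1},{"offset":[-0.05,0.001,-0.292],"dr":[0,0,0],"fingers":1}]'; python3 look.py wrist w2
```

```text
time_s: 2.95
position: [0.5043, -0.2994, 0.2498]
tool_rot: [0.705, -0.705, 0.05, -0.05]
force: [0.2, 1.1, -0.0]
grip_width: 0.0878
[ 0.516 -0.216  0.386]
```

View pics/w2.png

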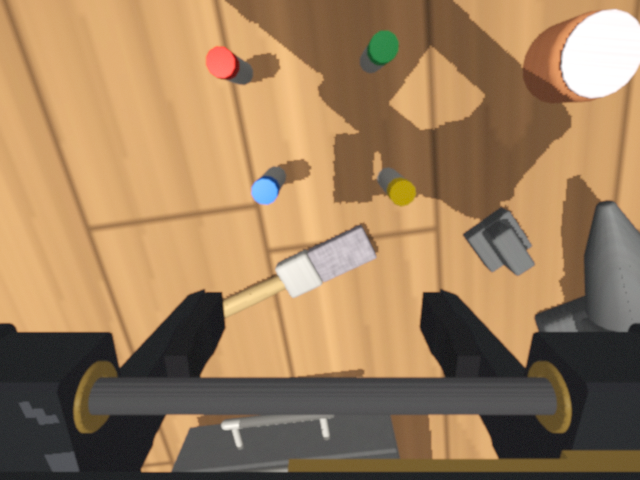

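Run:
```python
from h import *
s=pickle.load(open('w2.pkl','rb'))
for c,r in [('red',(195,35,245,85)),('yellow',(380,170,425,210)),('green',(355,25,410,70)),('blue',(245,170,290,210))]:
    h=hsv(s);m=np.zeros((480,640),np.uint8)
    for lo,hi in COL[c]: m|=cv2.inRange(h,(lo-3,120,50),(hi+5,255,255))
    k=np.zeros_like(m);k[r[1]:r[3],r[0]:r[2]]=1;m*=k
    cs=max(cv2.findContours(m,0,2)[0],key=cv2.contourArea);e=cv2.minEnclosingCircle(cs);b=cv2.boundingRect(cs)
    M=cv2.moments(cs);print(c,b,[round(M['m10']/M['m00'],1),round(M['m01']/M['m00'],1)],plane(s,(M['m10']/M['m00'],M['m01']/M['m00']),.08).round(4))
cv2.imwrite('pics/e.png',cv2.resize(s['pixels'][25:215,195:430,::-1],None,fx=3,fy=3,interpolation=cv2.INTER_CUBIC))
```

```text
red (204, 35, 35, 46) [221.4, 61.1] [ 0.4459 -0.1694  0.08  ]
yellow (387, 177, 30, 30) [401.2, 191.5] [ 0.5727 -0.2881  0.08  ]
green (368, 31, 30, 34) [382.4, 47.4] [ 0.5668 -0.1773  0.08  ]
blue (253, 176, 26, 28) [265.5, 189.4] [ 0.4602 -0.2702  0.08  ]
```

View pics/e.png

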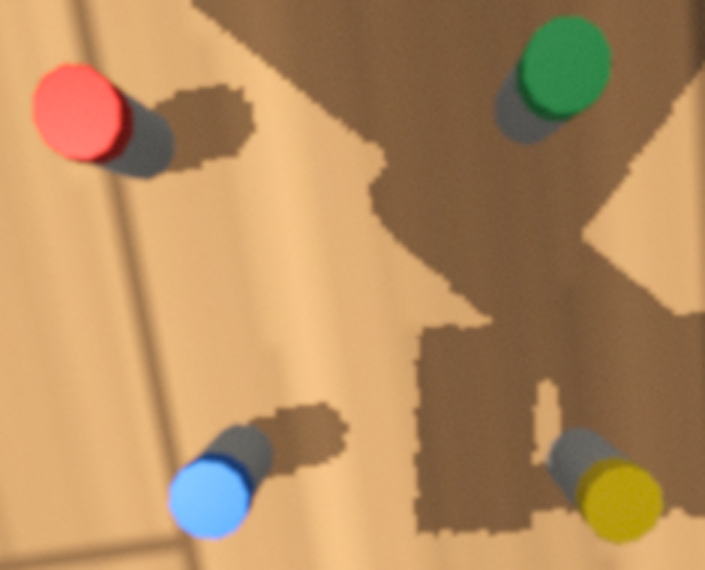

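```bash
python3 go.py 0.446 -0.168 0.057
```

```text
t 3.0 p [ 0.5043 -0.2995  0.2498] off [-0.0762  0.1928  0.1219] dr [-0.01  0.12  0.01] F [-0.2 -0.1 -0.3] w 0.0878
```

```bash
python3 -m creep '[{"offset":[-0.076,0.05,0.122],"dr":[0,0,0],"fingers":1},{"offset":[-0.076,0.05,0.122],"dr":[0,0,0],"fingers":1},{"offset":[-0.076,0.09,0.122],"dr":[0,0,0],"fingers":1},{"offset":[-0.076,0.14,0.122],"dr":[0,0,0],"fingers":1},{"offset":[-0.076,0.18,0.122],"dr":[0,0,0],"fingers":1},{"offset":[-0.076,0.193,0.122],"dr":[0,0,0],"fingers":1},{"offset":[-0.076,0.193,0.122],"dr":[0,0,0],"fingers":1},{"offset":[-0.076,0.193,0.122],"dr":[0,0,0],"fingers":1}]' 25; python3 go.py 0.446 -0.168 0.057; python3 look.py wrist w3
```

```text
time_s: 4.0
position: [0.4472, -0.1701, 0.0583]
tool_rot: [-0.705, 0.706, -0.05, 0.051]
force: [-0.5, -0.2, -0.1]
grip_width: 0.088
t 4.0 p [ 0.4472 -0.1701  0.0583] off [-0.0015  0.0013  0.0019] dr [0.07 0.01 0.15] F [-0.5 -0.2 -0.1] w 0.088
[ 0.459 -0.087  0.194]
```

View pics/w3.png

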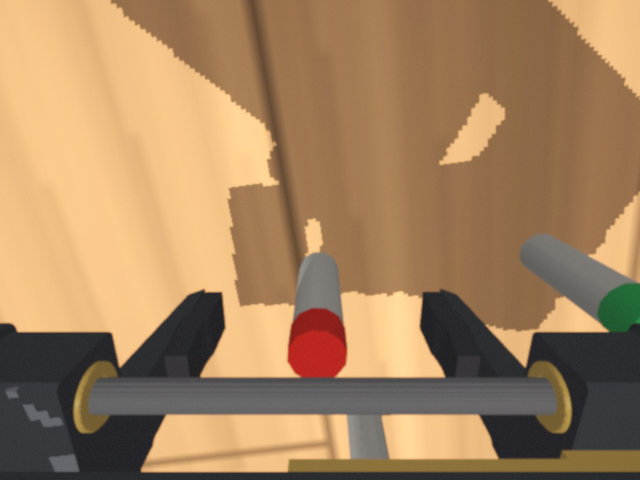

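```bash
cat > z.py <<'E'
import sys
from h import *
s=pickle.load(open(sys.argv[1]+'.pkl','rb'));x0,y0,x1,y1=map(int,sys.argv[2:6]);k=float(sys.argv[6])
cv2.imwrite(f'pics/{sys.argv[7]}.png',cv2.resize(s['pixels'][y0:y1,x0:x1,::-1],None,fx=k,fy=k,interpolation=cv2.INTER_CUBIC))
E
python3 z.py w3 260 230 380 400 3.5 w3z
python3 - <<'E'
from h import *
s=pickle.load(open('w3.pkl','rb'))
for p in [(318,357),(317,345),(318,360)]: print(plane(s,p,.08))
E
```

```text
[ 0.44522319 -0.17098165  0.08      ]
[ 0.44562343 -0.16581606  0.08      ]
[ 0.44503046 -0.17227988  0.08      ]
```

View pics/w3z.png

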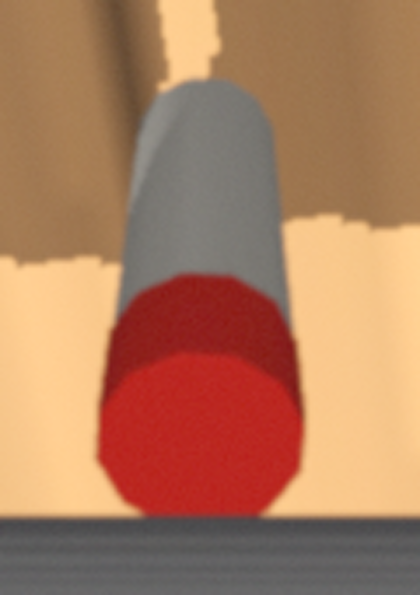

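```bash
python3 -m creep '[{"offset":[-0.0015,0.001,0],"dr":[0,0,0],"fingers":-1},{"offset":[-0.0015,0.001,0],"dr":[0,0,0],"fingers":-1},{"offset":[-0.0015,0.001,0],"dr":[0,0,0],"fingers":-1},{"offset":[-0.0015,0.001,0],"dr":[0,0,0],"fingers":-1},{"offset":[-0.0015,0.001,0],"dr":[0,0,0],"fingers":-1},{"offset":[-0.0015,0.001,0],"dr":[0,0,0],"fingers":-1}]' 25; python3 go.py 0.446 -0.17 0.057
```

```text
time_s: 4.8
position: [0.4444, -0.1692, 0.0557]
tool_rot: [0.705, -0.705, 0.051, -0.051]
force: [0.1, 0.2, -0.9]
grip_width: 0.0301
t 4.8 p [ 0.4444 -0.1692  0.0557] off [ 0.0017 -0.0013 -0.0005] dr [-0.   -0.01 -0.  ] F [ 0.1  0.2 -0.9] w 0.0301
```

```bash
python3 -m creep '[{"offset":[0,0,0],"dr":[0,0,0],"fingers":-1},{"offset":[0,0,0],"dr":[0,0,0],"fingers":-1},{"offset":[0,0,0],"dr":[0,0,0],"fingers":-1},{"offset":[0,-0.04,0],"dr":[0,0,0],"fingers":-1},{"offset":[0,-0.09,0],"dr":[0,0,0],"fingers":-1},{"offset":[0,-0.139,0],"dr":[0,0,0],"fingers":-1},{"offset":[0,-0.139,0],"dr":[0,0,0],"fingers":-1}]' 25; python3 go.py 0.615 0.107 0.19
```

```text
time_s: 5.68
position: [0.4466, -0.1707, 0.1986]
tool_rot: [-0.704, 0.707, -0.048, 0.053]
force: [-0.2, -0.4, -2.3]
grip_width: 0.0214
t 5.675 p [ 0.4466 -0.1707  0.1986] off [0.127  0.0085 0.2989] dr [ 0.21 -0.    0.41] F [-0.2 -0.4 -2.3] w 0.0214
```

```bash
python3 -m creep '[{"offset":[0.127,0.008,0.299],"dr":[0,0,0],"fingers":-1},{"offset":[0.127,0.008,0.299],"dr":[0,0,0],"fingers":-1},{"offset":[0.127,0.008,0.299],"dr":[0,0,0],"fingers":-1},{"offset":[0.127,0.008,0.299],"dr":[0,0,0],"fingers":-1},{"offset":[0.127,0.008,0.299],"dr":[0,0,0],"fingers":-1},{"offset":[0.127,0.008,0.299],"dr":[0,0,0],"fingers":-1},{"offset":[0.127,0.008,0.299],"dr":[0,0,0],"fingers":-1},{"offset":[0.127,0.008,0.299],"dr":[0,0,0],"fingers":-1},{"offset":[0.127,0.008,0.299],"dr":[0,0,0],"fingers":-1}]' 25; python3 go.py 0.615 0.107 0.19;python3 look.py wrist w4; python3 look.py scene s4
```

```text
time_s: 6.8
position: [0.6124, 0.1071, 0.1866]
tool_rot: [-0.705, 0.705, -0.051, 0.051]
force: [-0.4, 0.9, -2.9]
grip_width: 0.021
t 6.8 p [0.6124 0.1071 0.1866] off [ 0.0026 -0.0034  0.0003] dr [ 0.02 -0.12 -0.02] F [-0.4  0.9 -2.9] w 0.021
[0.624 0.19  0.322]
[1.058 0.    0.881]
```

View pics/w4.png

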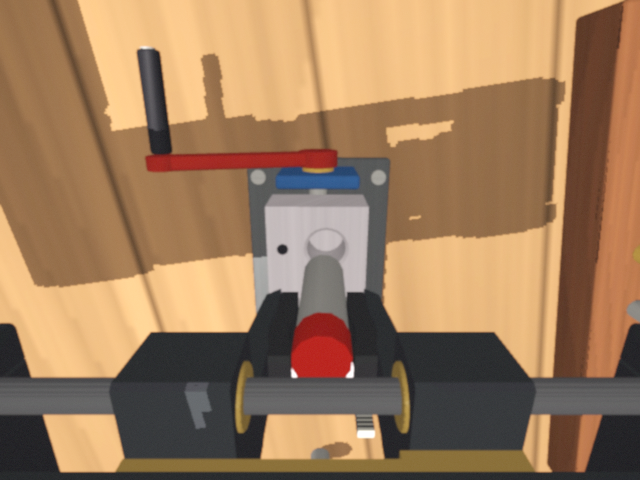

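View pics/s4.png

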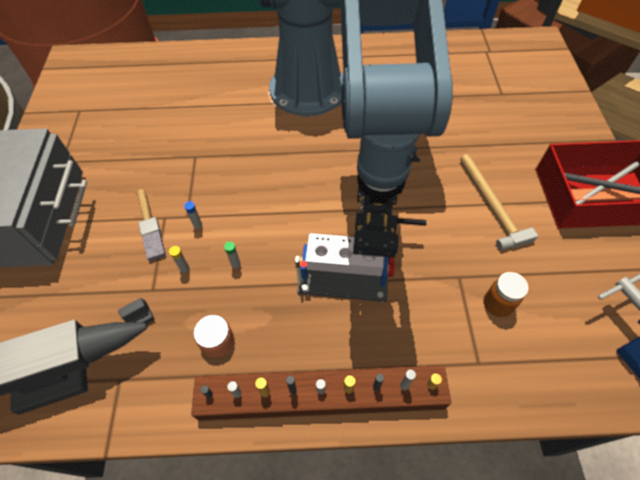

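```bash
python3 z.py w4 255 180 395 390 2.8 w4z
python3 - <<'E'
from h import *
s=pickle.load(open('w4.pkl','rb'))
p=[.6125,.1072]
for z in (.21,.13): print(proj(s,p+[z]))
print([proj(s,q+[.1]) for q in ([.615,.108],[.6081,.0605],[.615,.1105])])
print(proj(s,[.615+.01775*0,.108,.1]))
E
```

```text
[322.97917348 356.91966286]
[322.75416562 268.22700405]
[array([326.37197534, 247.86913334]), array([326.23627532, 313.56367355]), array([325.81884875, 244.25145058])]
[326.37197534 247.86913334]
```

View pics/w4z.png

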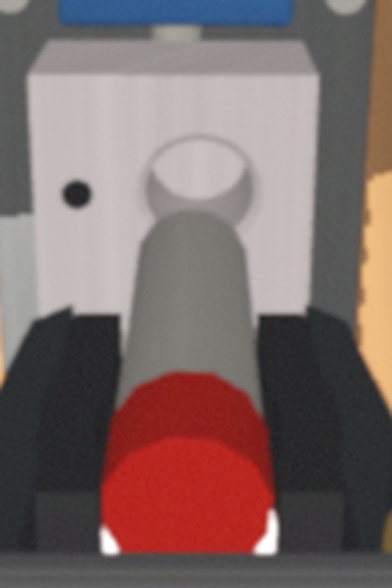

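```bash
python3 go.py 0.6145 0.1085 0.127
```

```text
t 6.9 p [0.6127 0.1074 0.187 ] off [0.0016 0.06   0.0013] dr [ 0.   -0.1   0.02] F [-0.4  0.3 -2.9] w 0.0212
```

```bash
python3 -m creep '[{"offset":[0.0016,0.01,0.0013],"dr":[0,0,0],"fingers":-1},{"offset":[0.0016,0.02,0.0013],"dr":[0,0,0],"fingers":-1},{"offset":[0.0016,0.027,0.0013],"dr":[0,0,0],"fingers":-1},{"offset":[0.0016,0.034,0.0013],"dr":[0,0,0],"fingers":-1},{"offset":[0.0016,0.040,0.0013],"dr":[0,0,0],"fingers":-1},{"offset":[0.0016,0.044,0.0013],"dr":[0,0,0],"fingers":-1},{"offset":[0.0016,0.044,0.0013],"dr":[0,0,0],"fingers":-1}]' 25; python3 go.py 0.6145 0.1085 0.127
```

```text
time_s: 7.78
position: [0.6144, 0.1096, 0.1424]
tool_rot: [-0.705, 0.705, -0.051, 0.05]
force: [0.0, 0.0, -2.2]
grip_width: 0.0214
t 7.775 p [0.6144 0.1096 0.1424] off [ 0.0002  0.0154 -0.0011] dr [ 0.   -0.01 -0.03] F [ 0.   0.  -2.2] w 0.0214
```

```bash
python3 -m creep '[{"offset":[0,0.005,0],"dr":[0,0,0],"fingers":-1},{"offset":[0,0.01,0],"dr":[0,0,0],"fingers":-1},{"offset":[0,0.014,0],"dr":[0,0,0],"fingers":-1},{"offset":[0,0.016,0],"dr":[0,0,0],"fingers":-1},{"offset":[0,0.016,0],"dr":[0,0,0],"fingers":-1}]' 25; python3 look.py wrist w5
```

```text
time_s: 8.4
position: [0.6145, 0.1096, 0.1265]
tool_rot: [-0.705, 0.705, -0.051, 0.051]
force: [0.2, 0.2, -2.5]
grip_width: 0.0212
[0.626 0.193 0.262]
```

View pics/w5.png

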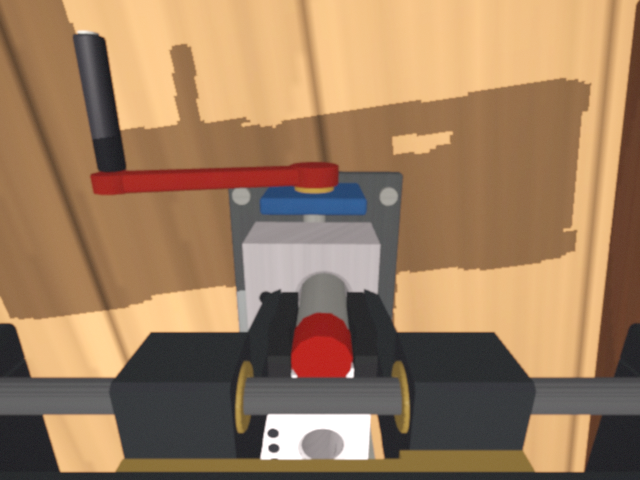

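```bash
python3 -m creep '[{"offset":[0,0.002,0],"dr":[0,0,0],"fingers":-1},{"offset":[0,0.002,0],"dr":[0,0,0],"fingers":-1},{"offset":[0,0.002,0],"dr":[0,0,0],"fingers":0},{"offset":[0,0.002,0],"dr":[0,0,0],"fingers":0},{"offset":[0,0.002,0],"dr":[0,0,0],"fingers":0},{"offset":[0,-0.02,0],"dr":[0,0,0],"fingers":0},{"offset":[0,-0.06,0],"dr":[0,0,0],"fingers":0},{"offset":[0,-0.09,0],"dr":[0,0,0],"fingers":0},{"offset":[0,-0.09,0],"dr":[0,0,0],"fingers":0}]' 25; python3 look.py wrist w6;python3 go.py 0.5735 -0.288 0.056
```

```text
time_s: 9.57
position: [0.6163, 0.1096, 0.2197]
tool_rot: [0.705, -0.705, 0.049, -0.053]
force: [-0.4, -0.2, -0.2]
grip_width: 0.0442
[0.627 0.193 0.356]
t 9.625 p [0.6151 0.1096 0.2175] off [ 0.0153  0.1614 -0.3995] dr [-0.02 -0.01  0.12] F [0.1 0.1 0. ] w 0.0442
```

View pics/w6.png

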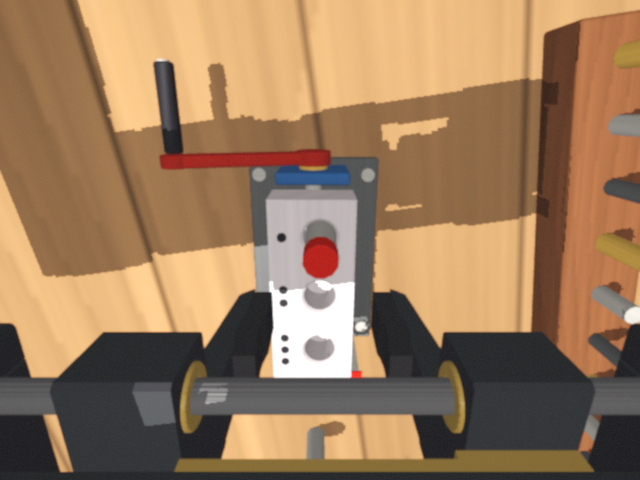

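```bash
python3 - <<'E'
from h import *
s=pickle.load(open('w6.pkl','rb'))
m=cv2.inRange(hsv(s),(0,200,140),(8,255,255));m[:200]=0;m[300:]=0;M=cv2.moments(m,True);c=(M['m10']/M['m00'],M['m01']/M['m00']);print(c,cv2.boundingRect(m),plane(s,c,.15))
# pockets 2,3 here
g=cv2.cvtColor(s['pixels'],cv2.COLOR_RGB2GRAY)
for c in [(320,295.5),(319.5,348)]: print(plane(s,c,.1))
print(proj(s,[.6145,.109,.15]),proj(s,[.6145,.109,.16]))
E
python3 z.py w6 255 180 395 385 2.8 w6z
```

```text
(320.1482683982684, 259.0573593073593) (304, 239, 33, 38) [0.61536192 0.11026651 0.15      ]
[0.60791269 0.06019355 0.1       ]
[0.60057829 0.01308324 0.1       ]
[319.03652167 261.18461308] [318.99321383 267.81871091]
```

View pics/w6z.png

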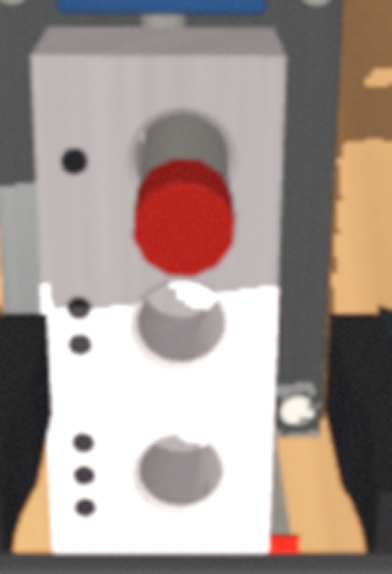

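```bash
python3 -m creep '[{"offset":[0.015,0,-0.399],"dr":[0,0,0],"fingers":0},{"offset":[0.015,0,-0.399],"dr":[0,0,0],"fingers":0},{"offset":[0.015,0,-0.399],"dr":[0,0,0],"fingers":0.2},{"offset":[0.015,0,-0.399],"dr":[0,0,0],"fingers":0.2},{"offset":[0.015,0,-0.399],"dr":[0,0,0],"fingers":0.2},{"offset":[0.015,0,-0.399],"dr":[0,0,0],"fingers":0.2},{"offset":[0.015,0,-0.399],"dr":[0,0,0],"fingers":0.2},{"offset":[0.015,0,-0.399],"dr":[0,0,0],"fingers":0.2},{"offset":[0.015,0.04,-0.399],"dr":[0,0,0],"fingers":0.2},{"offset":[0.015,0.04,-0.399],"dr":[0,0,0],"fingers":0.2}]' 25; python3 look.py wrist w7;python3 go.py 0.5735 -0.288 0.056
```

```text
time_s: 10.88
position: [0.5707, -0.2837, 0.1727]
tool_rot: [0.707, -0.704, 0.052, -0.048]
force: [-0.9, 0.7, -0.7]
grip_width: 0.0527
[ 0.583 -0.201  0.309]
t 10.925 p [ 0.5718 -0.2847  0.175 ] off [ 0.0026  0.119  -0.0034] dr [-0.15  0.11 -0.22] F [-1.5 -0.9  0. ] w 0.053
```

View pics/w7.png

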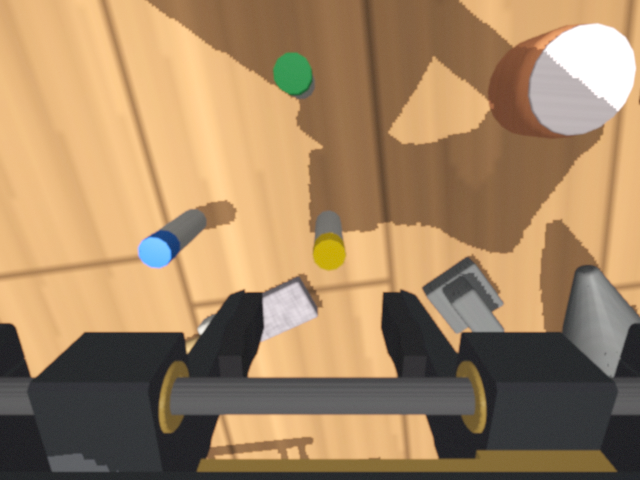

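Run:
```python
from h import *
s=pickle.load(open('w7.pkl','rb'))
print(plane(s,(329.3,252.5),.08), plane(s,(157,251),.08))
for p in [(267,335),(315,300),(430,290),(498,305)]: print(plane(s,p,.02).round(3))
```

```text
[ 0.57395464 -0.2879613   0.08      ] [ 0.46063869 -0.27099972  0.08      ]
[ 0.505 -0.382  0.02 ]
[ 0.553 -0.353  0.02 ]
[ 0.653 -0.357  0.02 ]
[ 0.711 -0.38   0.02 ]
```

```bash
python3 -m creep '[{"offset":[0.003,0.04,-0.003],"dr":[0,0,0],"fingers":0.2},{"offset":[0.003,0.08,-0.003],"dr":[0,0,0],"fingers":0.2},{"offset":[0.003,0.11,-0.003],"dr":[0,0,0],"fingers":0.2},{"offset":[0.003,0.119,-0.003],"dr":[0,0,0],"fingers":0.2},{"offset":[0.003,0.119,-0.003],"dr":[0,0,0],"fingers":0.2},{"offset":[0.003,0.119,-0.003],"dr":[0,0,0],"fingers":0.2}]' 25; python3 look.py wrist w8;python3 go.py 0.574 -0.288 0.056
```

```text
time_s: 11.68
position: [0.5763, -0.2914, 0.0599]
tool_rot: [-0.705, 0.706, -0.05, 0.051]
force: [-0.4, 0.7, -0.1]
grip_width: 0.053
[ 0.588 -0.208  0.196]
t 11.725 p [ 0.5762 -0.2915  0.0598] off [-0.0027  0.0038  0.0031] dr [ 0.09 -0.    0.16] F [-0.4 -0.3  0.6] w 0.0526
```

```bash
python3 z.py w8 220 220 420 400 3 w8z
```

```text
(no output)
```

View pics/w8z.png

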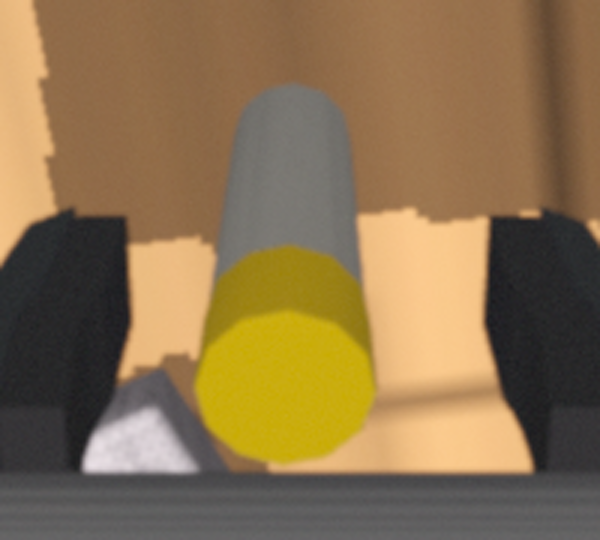

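```bash
python3 -m creep '[{"offset":[-0.0027,0.0038,0.003],"dr":[0,0,0],"fingers":0.2},{"offset":[-0.0027,0.0038,0.003],"dr":[0,0,0],"fingers":0.2},{"offset":[-0.0027,0.0038,0.003],"dr":[0,0,0],"fingers":-1},{"offset":[-0.0027,0.0038,0.003],"dr":[0,0,0],"fingers":-1},{"offset":[-0.0027,0.0038,0.003],"dr":[0,0,0],"fingers":-1},{"offset":[-0.0027,0.0038,0.003],"dr":[0,0,0],"fingers":-1},{"offset":[-0.0027,0.0038,0.003],"dr":[0,0,0],"fingers":-1},{"offset":[-0.0027,0.0038,0.003],"dr":[0,0,0],"fingers":-1}]' 25; python3 go.py 0.608 0.0605 0.215
```

```text
time_s: 12.72
position: [0.5728, -0.2875, 0.054]
tool_rot: [-0.705, 0.705, -0.051, 0.051]
force: [0.6, 0.2, 0.4]
grip_width: 0.0209
t 12.725 p [ 0.5728 -0.2875  0.054 ] off [-0.0149 -0.1611  0.3495] dr [ 0.   -0.02  0.01] F [0.6 0.2 0.4] w 0.0209
```

```bash
python3 -m creep '[{"offset":[0,-0.04,0],"dr":[0,0,0],"fingers":-1},{"offset":[0,-0.09,0],"dr":[0,0,0],"fingers":-1},{"offset":[0,-0.14,0],"dr":[0,0,0],"fingers":-1},{"offset":[-0.01,-0.14,0.06],"dr":[0,0,0],"fingers":-1},{"offset":[-0.015,-0.14,0.349],"dr":[0,0,0],"fingers":-1},{"offset":[-0.015,-0.14,0.349],"dr":[0,0,0],"fingers":-1},{"offset":[-0.015,-0.14,0.349],"dr":[0,0,0],"fingers":-1},{"offset":[-0.015,-0.14,0.349],"dr":[0,0,0],"fingers":-1},{"offset":[-0.015,-0.14,0.349],"dr":[0,0,0],"fingers":-1},{"offset":[-0.015,-0.14,0.349],"dr":[0,0,0],"fingers":-1},{"offset":[-0.015,-0.14,0.349],"dr":[0,0,0],"fingers":-1},{"offset":[-0.015,-0.14,0.349],"dr":[0,0,0],"fingers":-1}]' 25; python3 look.py wrist w9; python3 go.py 0.6078 0.0605 0.142; python3 z.py w9 235 160 415 400 2.4 w9z
```

```text
time_s: 14.22
position: [0.6075, 0.0588, 0.1936]
tool_rot: [-0.705, 0.705, -0.051, 0.051]
force: [0.1, 0.0, -2.5]
grip_width: 0.021
[0.62  0.142 0.329]
t 14.275 p [0.6076 0.0587 0.1937] off [-0.0001  0.0517  0.0018] dr [ 0.01 -0.12 -0.02] F [-0.7 -0.4 -3.1] w 0.0209
```

View pics/w9z.png

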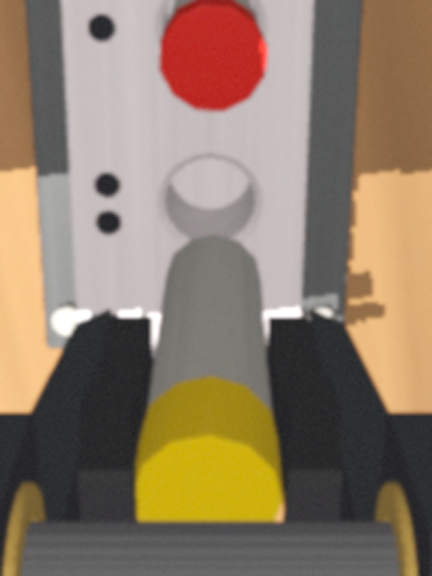

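```bash
python3 -c "
from h import *
s=pickle.load(open('w9.pkl','rb'));print(plane(s,(322.7,242),.1))"; python3 -m creep '[{"offset":[0,0.015,0.003],"dr":[0,0,0],"fingers":-1},{"offset":[0,0.025,0.003],"dr":[0,0,0],"fingers":-1},{"offset":[0,0.032,0.003],"dr":[0,0,0],"fingers":-1},{"offset":[0,0.039,0.003],"dr":[0,0,0],"fingers":-1},{"offset":[0,0.046,0.003],"dr":[0,0,0],"fingers":-1},{"offset":[0,0.052,0.003],"dr":[0,0,0],"fingers":-1},{"offset":[0,0.052,0.003],"dr":[0,0,0],"fingers":-1}]' 25; python3 go.py 0.6077 0.0618 0.126
```

```text
[0.60804439 0.06153114 0.1       ]
time_s: 15.15
position: [0.6078, 0.0631, 0.1413]
tool_rot: [0.705, -0.705, 0.051, -0.05]
force: [0.0, -0.3, -3.0]
grip_width: 0.021
t 15.15 p [0.6078 0.0631 0.1413] off [ 0.0001  0.0153 -0.0013] dr [ 0.   -0.01 -0.06] F [ 0.  -0.3 -3. ] w 0.021
```

```bash
python3 -m creep '[{"offset":[0,0.006,-0.001],"dr":[0,0,0],"fingers":-1},{"offset":[0,0.011,-0.001],"dr":[0,0,0],"fingers":-1},{"offset":[0,0.015,-0.001],"dr":[0,0,0],"fingers":-1},{"offset":[0,0.017,-0.001],"dr":[0,0,0],"fingers":-1},{"offset":[0,0.017,-0.001],"dr":[0,0,0],"fingers":-1}]' 25; python3 -m creep '[{"offset":[0,0,0],"dr":[0,0,0],"fingers":0},{"offset":[0,0,0],"dr":[0,0,0],"fingers":0},{"offset":[0,0,0],"dr":[0,0,0],"fingers":0},{"offset":[0,-0.02,0],"dr":[0,0,0],"fingers":0},{"offset":[0,-0.06,0],"dr":[0,0,0],"fingers":0},{"offset":[0,-0.09,0],"dr":[0,0,0],"fingers":0},{"offset":[0,-0.09,0],"dr":[0,0,0],"fingers":0}]' 25; python3 look.py wrist w10;python3 go.py 0.4605 -0.271 0.056
```

```text
time_s: 15.78
position: [0.608, 0.0621, 0.1247]
tool_rot: [0.705, -0.705, 0.051, -0.051]
force: [-0.5, -0.4, -3.1]
grip_width: 0.021
time_s: 16.65
position: [0.6102, 0.062, 0.2195]
tool_rot: [-0.705, 0.705, -0.048, 0.053]
force: [0.2, 0.3, -1.0]
grip_width: 0.0441
[0.621 0.145 0.355]
t 16.7 p [0.609  0.062  0.2171] off [-0.1001  0.1607 -0.3509] dr [-0.01 -0.01  0.22] F [ 0.5  0.  -0. ] w 0.0442
```

View pics/w10.png

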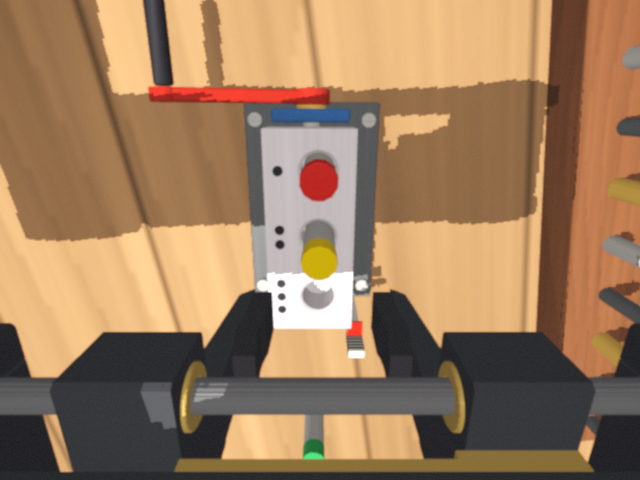

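```bash
python3 -c "
from h import *
s=pickle.load(open('w10.pkl','rb'));print(plane(s,(319.3,260.5),.15),plane(s,(318.6,181),.15))"; python3 -m creep '[{"offset":[-0.1,0,-0.351],"dr":[0,0,0],"fingers":0},{"offset":[-0.1,0,-0.351],"dr":[0,0,0],"fingers":0},{"offset":[-0.1,0,-0.351],"dr":[0,0,0],"fingers":0.2},{"offset":[-0.1,0,-0.351],"dr":[0,0,0],"fingers":0.2},{"offset":[-0.1,0,-0.351],"dr":[0,0,0],"fingers":0.2},{"offset":[-0.1,0,-0.351],"dr":[0,0,0],"fingers":0.2},{"offset":[-0.1,0.04,-0.351],"dr":[0,0,0],"fingers":0.2},{"offset":[-0.1,0.04,-0.351],"dr":[0,0,0],"fingers":0.2},{"offset":[-0.1,0.04,-0.351],"dr":[0,0,0],"fingers":0.2},{"offset":[-0.1,0.04,-0.351],"dr":[0,0,0],"fingers":0.2},{"offset":[-0.1,0.04,-0.351],"dr":[0,0,0],"fingers":0.2}]' 25; python3 look.py wrist w11;python3 go.py 0.4605 -0.271 0.056
```

```text
[0.60877211 0.06172604 0.15      ] [0.61538381 0.10922887 0.15      ]
time_s: 18.08
position: [0.4597, -0.2709, 0.176]
tool_rot: [-0.705, 0.706, -0.05, 0.051]
force: [0.1, -0.3, -0.0]
grip_width: 0.0527
[ 0.471 -0.188  0.312]
t 18.125 p [ 0.4595 -0.2709  0.1758] off [0.0008 0.1198 0.0002] dr [0.05 0.04 0.07] F [0.4 0.  0.5] w 0.053
```

View pics/w11.png

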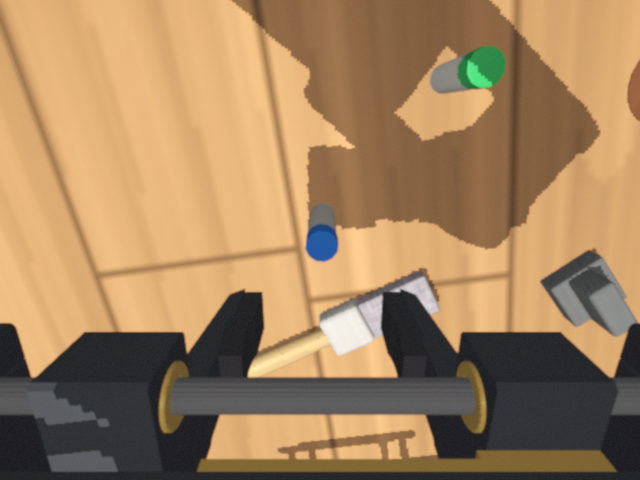

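```bash
python3 -c "
from h import *
s=pickle.load(open('w11.pkl','rb'));print(plane(s,(321.7,243),.08));print([plane(s,p,.025).round(3) for p in((425,272),(322,325))])"; python3 -m creep '[{"offset":[0.001,0.04,0],"dr":[0,0,0],"fingers":0.2},{"offset":[0.001,0.08,0],"dr":[0,0,0],"fingers":0.2},{"offset":[0.001,0.11,0],"dr":[0,0,0],"fingers":0.2},{"offset":[0.001,0.119,0],"dr":[0,0,0],"fingers":0.2},{"offset":[0.001,0.119,0],"dr":[0,0,0],"fingers":0.2},{"offset":[0.001,0.119,0],"dr":[0,0,0],"fingers":0.2}]' 25; python3 look.py wrist w12;python3 go.py 0.4605 -0.271 0.056;  python3 z.py w12 220 220 420 400 3 w12z
```

```text
[ 0.45943811 -0.26968102  0.08      ]
[array([ 0.54 , -0.328,  0.025]), array([ 0.446, -0.366,  0.025])]
time_s: 18.88
position: [0.4609, -0.2719, 0.0574]
tool_rot: [-0.705, 0.706, -0.05, 0.051]
force: [-1.0, -0.1, -0.4]
grip_width: 0.0529
[ 0.472 -0.189  0.193]
t 18.925 p [ 0.4608 -0.272   0.0575] off [-0.0005  0.0015  0.0009] dr [ 0.09 -0.01  0.13] F [ 0.6  0.1 -0.4] w 0.0529
```

View pics/w12z.png

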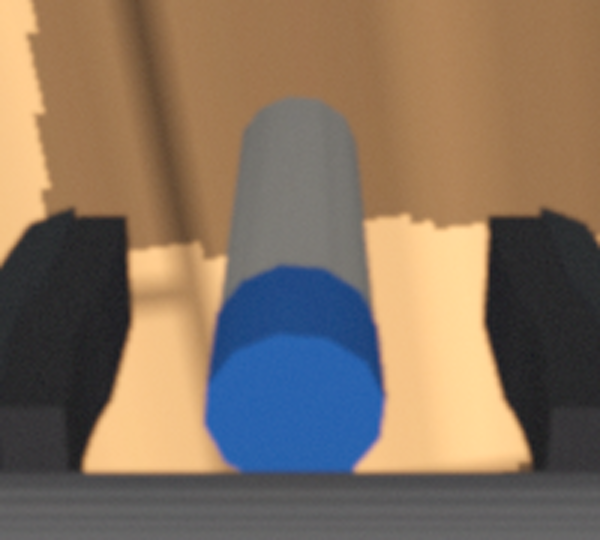

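```bash
python3 -m creep '[{"offset":[0,0.001,0.001],"dr":[0,0,0],"fingers":-1},{"offset":[0,0.001,0.001],"dr":[0,0,0],"fingers":-1},{"offset":[0,0.001,0.001],"dr":[0,0,0],"fingers":-1},{"offset":[0,0.001,0.001],"dr":[0,0,0],"fingers":-1},{"offset":[0,0.001,0.001],"dr":[0,0,0],"fingers":-1},{"offset":[0,0.001,0.001],"dr":[0,0,0],"fingers":-1}]' 25; python3 go.py 0.6008 0.0128 0.195
```

```text
time_s: 19.68
position: [0.46, -0.2703, 0.055]
tool_rot: [-0.705, 0.705, -0.051, 0.051]
force: [-0.6, 0.4, 2.5]
grip_width: 0.0212
t 19.675 p [ 0.46   -0.2703  0.055 ] off [ 0.0989 -0.14    0.3003] dr [ 0.   -0.01 -0.  ] F [-0.6  0.4  2.5] w 0.0212
```

```bash
python3 -m creep '[{"offset":[0,-0.04,0],"dr":[0,0,0],"fingers":-1},{"offset":[0,-0.09,0],"dr":[0,0,0],"fingers":-1},{"offset":[0,-0.14,0],"dr":[0,0,0],"fingers":-1},{"offset":[0.01,-0.14,0.05],"dr":[0,0,0],"fingers":-1},{"offset":[0.099,-0.14,0.3],"dr":[0,0,0],"fingers":-1},{"offset":[0.099,-0.14,0.3],"dr":[0,0,0],"fingers":-1},{"offset":[0.099,-0.14,0.3],"dr":[0,0,0],"fingers":-1},{"offset":[0.099,-0.14,0.3],"dr":[0,0,0],"fingers":-1},{"offset":[0.099,-0.14,0.3],"dr":[0,0,0],"fingers":-1},{"offset":[0.099,-0.14,0.3],"dr":[0,0,0],"fingers":-1},{"offset":[0.099,-0.14,0.3],"dr":[0,0,0],"fingers":-1},{"offset":[0.099,-0.14,0.3],"dr":[0,0,0],"fingers":-1}]' 25; python3 look.py wrist w13; python3 go.py 0.6008 0.0145 0.142; python3 z.py w13 235 160 415 400 2.4 w13z
```

```text
time_s: 21.18
position: [0.6004, 0.011, 0.1948]
tool_rot: [-0.705, 0.705, -0.052, 0.051]
force: [-0.2, 0.2, -1.9]
grip_width: 0.021
[0.613 0.094 0.331]
t 21.225 p [0.6006 0.0111 0.195 ] off [-0.0003  0.053   0.0034] dr [ 0.01 -0.13 -0.  ] F [ 0.2 -0.  -1.6] w 0.0207
```

View pics/w13z.png

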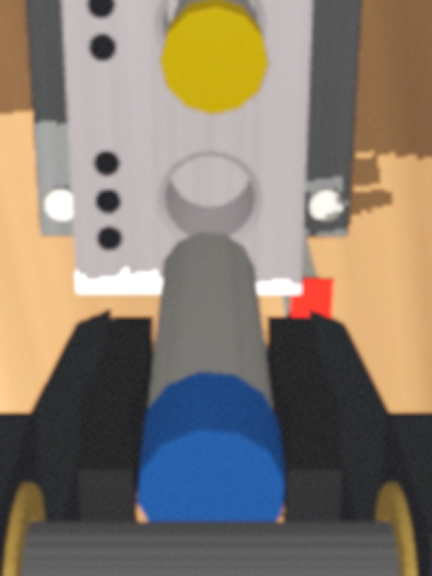

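```bash
python3 -m creep '[{"offset":[0,0.015,0.003],"dr":[0,0,0],"fingers":-1},{"offset":[0,0.025,0.003],"dr":[0,0,0],"fingers":-1},{"offset":[0,0.032,0.003],"dr":[0,0,0],"fingers":-1},{"offset":[0,0.039,0.003],"dr":[0,0,0],"fingers":-1},{"offset":[0,0.046,0.003],"dr":[0,0,0],"fingers":-1},{"offset":[0,0.053,0.003],"dr":[0,0,0],"fingers":-1},{"offset":[0,0.053,0.003],"dr":[0,0,0],"fingers":-1}]' 25; python3 go.py 0.6008 0.0145 0.124
```

```text
time_s: 22.1
position: [0.6009, 0.0156, 0.1412]
tool_rot: [0.705, -0.705, 0.051, -0.05]
force: [-0.7, -0.5, -2.4]
grip_width: 0.021
t 22.1 p [0.6009 0.0156 0.1412] off [ 0.0001  0.0172 -0.0011] dr [-0.   -0.01 -0.08] F [-0.7 -0.5 -2.4] w 0.021
```

```bash
python3 -m creep '[{"offset":[0,0.006,-0.001],"dr":[0,0,0],"fingers":-1},{"offset":[0,0.011,-0.001],"dr":[0,0,0],"fingers":-1},{"offset":[0,0.015,-0.001],"dr":[0,0,0],"fingers":-1},{"offset":[0,0.017,-0.001],"dr":[0,0,0],"fingers":-1},{"offset":[0,0.017,-0.001],"dr":[0,0,0],"fingers":-1}]' 25; python3 -m creep '[{"offset":[0,0,0],"dr":[0,0,0],"fingers":0},{"offset":[0,0,0],"dr":[0,0,0],"fingers":0},{"offset":[0,0,0],"dr":[0,0,0],"fingers":0},{"offset":[0,-0.02,0],"dr":[0,0,0],"fingers":0},{"offset":[0,-0.06,0],"dr":[0,0,0],"fingers":0},{"offset":[0,-0.09,0],"dr":[0,0,0],"fingers":0},{"offset":[0,-0.09,0],"dr":[0,0,0],"fingers":0},{"offset":[0,-0.09,0],"dr":[0,0,0],"fingers":0}]' 25; python3 look.py wrist w14; python3 look.py scene s14; python3 go.py 0.517 0.21 0.2
```

```text
time_s: 22.72
position: [0.6013, 0.0146, 0.1252]
tool_rot: [-0.705, 0.705, -0.051, 0.051]
force: [-0.5, 0.3, 0.6]
grip_width: 0.0212
time_s: 23.72
position: [0.6008, 0.0146, 0.2147]
tool_rot: [0.705, -0.705, 0.051, -0.051]
force: [0.2, -0.1, -1.4]
grip_width: 0.044
[0.613 0.098 0.351]
[1.058 0.    0.881]
t 23.825 p [0.6003 0.0147 0.2135] off [-0.1103  0.0138  0.1814] dr [-0.   -0.01 -0.14] F [-0.1  0.5 -0.1] w 0.0443
```

View pics/w14.png

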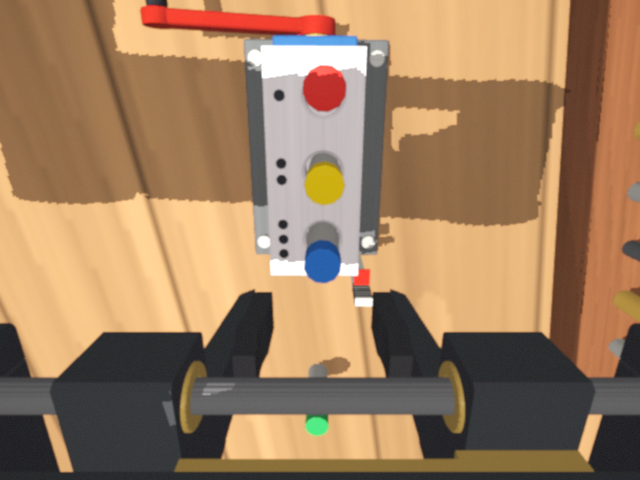

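Run:
```python
from h import *
X=np.array([.99,-.143]);
for n in('w4','w5','w6'):
    s=pickle.load(open(n+'.pkl','rb'));h=hsv(s)
    m=(h[:,:,2]<75).astype(np.uint8);r={'w4':(125,30,185,165),'w5':(60,20,135,180),'w6':(140,45,195,160)}[n]
    k=np.zeros_like(m);k[r[1]:r[3],r[0]:r[2]]=1;m*=k
    cs=max(cv2.findContours(m,0,2)[0],key=cv2.contourArea);rr=cv2.minAreaRect(cs)
    b=cv2.boxPoints(rr);e=sorted([tuple((b[i]+b[(i+1)%4])/2) for i in range(4)],key=lambda q:q[1])
    print(n,rr,[plane(s,q,.065).round(4) for q in (e[0],e[-1])],plane(s,rr[0],.065).round(4))
ms={'w4':None}
```

```text
w4 ((154.9384765625, 102.0076904296875), (104.43724822998047, 20.465730667114258), 82.87498474121094) [array([0.5216, 0.2426, 0.065 ]), array([0.5115, 0.1795, 0.065 ])] [0.5167 0.2124 0.065 ]
w5 ((100.57726287841797, 103.33687591552734), (138.2860107421875, 27.939157485961914), 80.35195922851562) [array([0.5213, 0.2431, 0.065 ]), array([0.5112, 0.1792, 0.065 ])] [0.5166 0.2129 0.065 ]
w6 ((168.23846435546875, 107.90768432617188), (91.66167449951172, 18.109073638916016), 82.87498474121094) [array([0.5209, 0.2425, 0.065 ]), array([0.5116, 0.1794, 0.065 ])] [0.5164 0.2121 0.065 ]
```

```bash
python3 -m creep '[{"offset":[-0.11,0.01,0.183],"dr":[0,0,0],"fingers":0},{"offset":[-0.11,0.01,0.183],"dr":[0,0,0],"fingers":0},{"offset":[-0.11,0.01,0.183],"dr":[0,0,0],"fingers":0},{"offset":[-0.11,0.01,0.183],"dr":[0,0,0],"fingers":0},{"offset":[-0.11,0.06,0.183],"dr":[0,0,0],"fingers":0},{"offset":[-0.11,0.08,0.183],"dr":[0,0,0],"fingers":0},{"offset":[-0.11,0.08,0.183],"dr":[0,0,0],"fingers":0},{"offset":[-0.11,0.08,0.183],"dr":[0,0,0],"fingers":0}]' 25; python3 look.py wrist w15; python3 go.py 0.517 0.213 0.057; python3 look.py scene s15
```

```text
time_s: 24.82
position: [0.5188, 0.2113, 0.1353]
tool_rot: [0.705, -0.705, 0.051, -0.051]
force: [0.1, -0.2, 0.9]
grip_width: 0.0442
[0.531 0.294 0.271]
t 24.875 p [0.5192 0.2114 0.1358] off [-0.0025  0.0788  0.0012] dr [-0.03 -0.03  0.08] F [ 0.4  0.5 -0.6] w 0.0443
[1.058 0.    0.881]
```

View pics/w15.png

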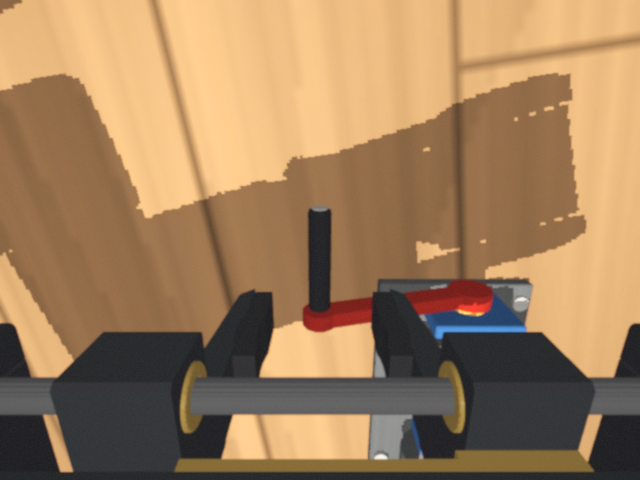

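View pics/s15.png

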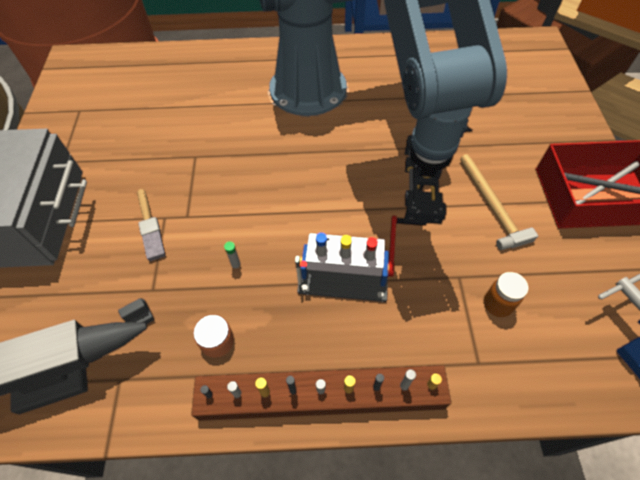

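```bash
python3 -c "
from h import *
s=pickle.load(open('w15.pkl','rb'));print([plane(s,p,.065).round(4) for p in((319.5,209),(319.5,306),(319.5,253))])"; python3 -m creep '[{"offset":[-0.003,0.03,0.002],"dr":[0,0,0],"fingers":0},{"offset":[-0.003,0.06,0.002],"dr":[0,0,0],"fingers":0},{"offset":[-0.003,0.079,0.002],"dr":[0,0,0],"fingers":0},{"offset":[-0.003,0.079,0.002],"dr":[0,0,0],"fingers":0},{"offset":[-0.003,0.079,0.002],"dr":[0,0,0],"fingers":0}]' 25; python3 go.py 0.5168 0.213 0.057
```

```text
[array([0.5216, 0.2425, 0.065 ]), array([0.5124, 0.1803, 0.065 ]), array([0.5176, 0.2157, 0.065 ])]
time_s: 25.55
position: [0.5167, 0.214, 0.0571]
tool_rot: [0.705, -0.705, 0.05, -0.051]
force: [0.1, -0.7, -0.1]
grip_width: 0.0442
t 25.55 p [0.5167 0.214  0.0571] off [ 0.0002  0.0001 -0.0009] dr [-0.03 -0.02  0.1 ] F [ 0.1 -0.7 -0.1] w 0.0442
```

Exactly at the handle; close.

```bash
python3 -m creep '[{"offset":[0,0,0],"dr":[0,0,0],"fingers":-1},{"offset":[0,0,0],"dr":[0,0,0],"fingers":-1},{"offset":[0,0,0],"dr":[0,0,0],"fingers":-1},{"offset":[0,0,0],"dr":[0,0,0],"fingers":-1},{"offset":[0,0,0],"dr":[0,0,0],"fingers":-1},{"offset":[0,0,0],"dr":[0,0,0],"fingers":-1}]' 25
python3 - <<'E'
import numpy as np
for c in np.linspace(0,1.3,14):
    t=1.3-c;print(round(c,2),round(.11*(np.sin(1.3)-np.sin(t)),4),round(-.11*(np.cos(t)-np.cos(1.3)),4))
E
python3 go.py 0.5168 0.213 0.057
```

```text
time_s: 26.3
position: [0.5174, 0.2137, 0.0565]
tool_rot: [0.705, -0.705, 0.05, -0.052]
force: [5.4, 0.7, -1.7]
grip_width: 0.0124
0.0 0.0 -0.0
0.1 0.0035 -0.0104
0.2 0.008 -0.0205
0.3 0.0134 -0.03
0.4 0.0198 -0.039
0.5 0.0271 -0.0472
0.6 0.0351 -0.0547
0.7 0.0439 -0.0614
0.8 0.0533 -0.0671
0.9 0.0632 -0.0719
1.0 0.0735 -0.0757
1.1 0.0841 -0.0784
1.2 0.095 -0.08
1.3 0.106 -0.0806
t 26.3 p [0.5174 0.2137 0.0565] off [-0.0005 -0.0005 -0.0007] dr [-0.04 -0.03  0.2 ] F [ 5.4  0.7 -1.7] w 0.0124
```

```bash
python3 -m creep '[{"offset":[0.0015,-0.005,0],"dr":[0,0,0],"fingers":-1},{"offset":[0.0035,-0.0104,0],"dr":[0,0,0],"fingers":-1},{"offset":[0.0057,-0.0155,0],"dr":[0,0,0],"fingers":-1},{"offset":[0.008,-0.0205,0],"dr":[0,0,0],"fingers":-1},{"offset":[0.0107,-0.0253,0],"dr":[0,0,0],"fingers":-1},{"offset":[0.0134,-0.03,0],"dr":[0,0,0],"fingers":-1},{"offset":[0.0166,-0.0346,0],"dr":[0,0,0],"fingers":-1},{"offset":[0.0198,-0.039,0],"dr":[0,0,0],"fingers":-1},{"offset":[0.0198,-0.039,0],"dr":[0,0,0],"fingers":-1}]' 25;  python3 go.py 0.5168 0.213 0.057; python3 look.py scene s16
```

```text
time_s: 27.42
position: [0.5367, 0.2106, 0.0931]
tool_rot: [0.705, -0.705, 0.05, -0.052]
force: [15.0, 2.0, -21.8]
grip_width: 0.0113
t 27.425 p [0.5367 0.2106 0.0931] off [-0.0201  0.036  -0.0005] dr [-0.04 -0.06  0.15] F [ 15.    2.  -21.8] w 0.0113
[1.058 0.    0.881]
```

```bash
python3 z.py s16 285 150 465 310 4 s16z
```

```text
(no output)
```

View pics/s16z.png

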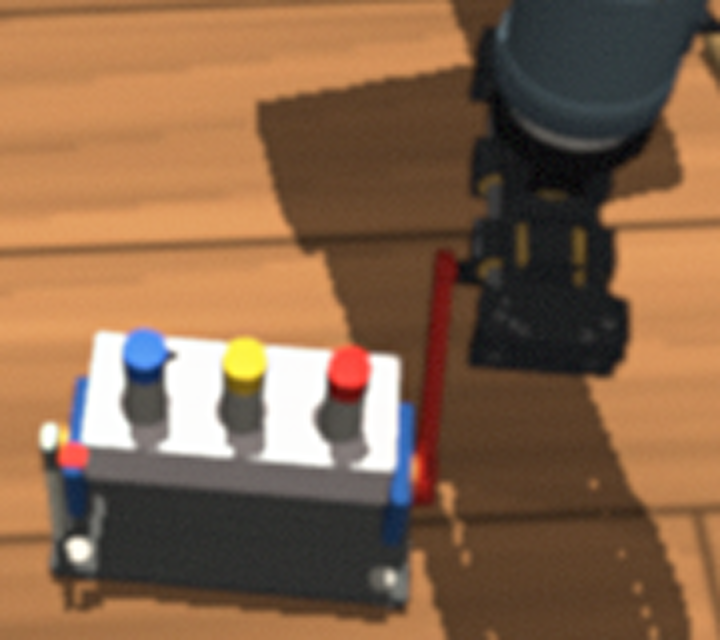

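```bash
python3 -m creep '[{"offset":[0.002,0.0016,0],"dr":[0,0,0],"fingers":-1},{"offset":[0.0055,-0.0024,0],"dr":[0,0,0],"fingers":-1},{"offset":[0.0091,-0.0064,0],"dr":[0,0,0],"fingers":-1},{"offset":[0.0130,-0.0103,0],"dr":[0,0,0],"fingers":-1},{"offset":[0.0169,-0.0138,0],"dr":[0,0,0],"fingers":-1},{"offset":[0.0212,-0.0171,0],"dr":[0,0,0],"fingers":-1},{"offset":[0.0255,-0.0203,0],"dr":[0,0,0],"fingers":-1},{"offset":[0.0255,-0.0203,0],"dr":[0,0,0],"fingers":-1},{"offset":[0.0255,-0.0203,0],"dr":[0,0,0],"fingers":-1}]' 25;  python3 go.py 0.5168 0.213 0.057
```

```text
time_s: 28.6
position: [0.5606, 0.2069, 0.1155]
tool_rot: [-0.705, 0.706, -0.051, 0.051]
force: [-4.2, -2.0, -7.6]
grip_width: 0.012
t 28.6 p [0.5606 0.2069 0.1155] off [-0.0442  0.0585 -0.0002] dr [ 0.04 -0.02 -0.01] F [-4.2 -2.  -7.6] w 0.012
```

```bash
python3 -m creep '[{"offset":[0.0046,-0.0029,0],"dr":[0,0,0],"fingers":-1},{"offset":[0.0092,-0.0055,0],"dr":[0,0,0],"fingers":-1},{"offset":[0.014,-0.008,0],"dr":[0,0,0],"fingers":-1},{"offset":[0.0188,-0.0102,0],"dr":[0,0,0],"fingers":-1},{"offset":[0.0238,-0.0121,0],"dr":[0,0,0],"fingers":-1},{"offset":[0.0289,-0.0138,0],"dr":[0,0,0],"fingers":-1},{"offset":[0.0341,-0.0152,0],"dr":[0,0,0],"fingers":-1},{"offset":[0.0393,-0.0163,0],"dr":[0,0,0],"fingers":-1},{"offset":[0.0446,-0.0171,0],"dr":[0,0,0],"fingers":-1},{"offset":[0.0499,-0.0177,0],"dr":[0,0,0],"fingers":-1},{"offset":[0.0499,-0.0177,0],"dr":[0,0,0],"fingers":-1},{"offset":[0.0499,-0.0177,0],"dr":[0,0,0],"fingers":-1}]' 25;  python3 go.py 0.5168 0.213 0.057; python3 look.py wrist w17; python3 look.py scene s17; python3 look.py top t17
```

```text
time_s: 30.1
position: [0.6091, 0.1996, 0.1325]
tool_rot: [-0.705, 0.706, -0.052, 0.05]
force: [-6.7, -1.2, -8.0]
grip_width: 0.0112
t 30.1 p [0.6091 0.1996 0.1325] off [-0.0931  0.0757  0.0002] dr [ 0.08 -0.01 -0.14] F [-6.7 -1.2 -8. ] w 0.0112
[0.621 0.283 0.268]
[1.058 0.    0.881]
[ 0.363 -0.012  1.245]
```

View pics/w17.png

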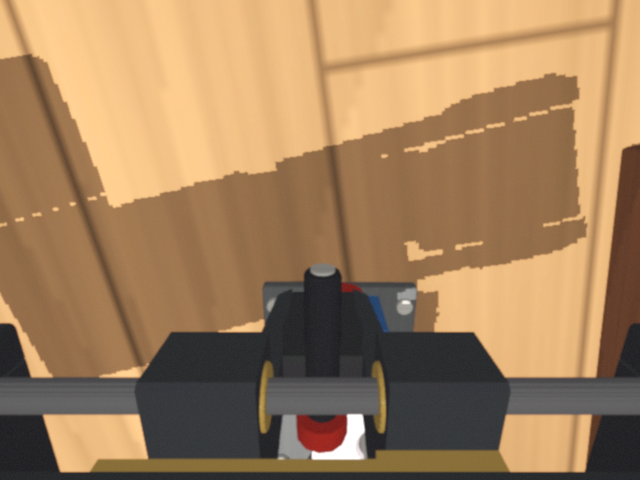

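View pics/s17.png

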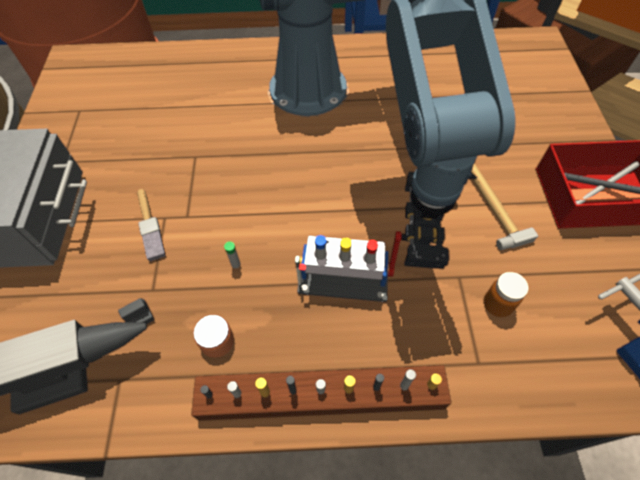

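```bash
python3 -m creep '[{"offset":[0.004,0,0],"dr":[0,0,0],"fingers":-1},{"offset":[0.008,0,0],"dr":[0,0,0],"fingers":-1},{"offset":[0.0125,0,0],"dr":[0,0,0],"fingers":-1},{"offset":[0.0125,0,0],"dr":[0,0,0],"fingers":-1},{"offset":[0.0125,0,0],"dr":[0,0,0],"fingers":-1},{"offset":[0.0125,0,0],"dr":[0,0,0],"fingers":-1},{"offset":[0.0125,0,0],"dr":[0,0,0],"fingers":-1},{"offset":[0.0125,0,0],"dr":[0,0,0],"fingers":-1}]' 25;  python3 go.py 0.5168 0.213 0.057; python3 look.py wrist w18; python3 look.py scene s18; python3 look.py top t18; python3 z.py s18 285 170 465 310 4 s18z; python3 z.py t18 210 160 370 280 5 t18z
```

```text
time_s: 31.25
position: [0.6213, 0.1978, 0.1325]
tool_rot: [-0.705, 0.706, -0.052, 0.05]
force: [-7.3, -1.7, -8.3]
grip_width: 0.0109
t 31.25 p [0.6213 0.1978 0.1325] off [-0.1054  0.0758  0.0002] dr [ 0.09 -0.01 -0.15] F [-7.3 -1.7 -8.3] w 0.0109
[0.634 0.281 0.268]
[1.058 0.    0.881]
[ 0.363 -0.012  1.245]
```

View pics/s18z.png

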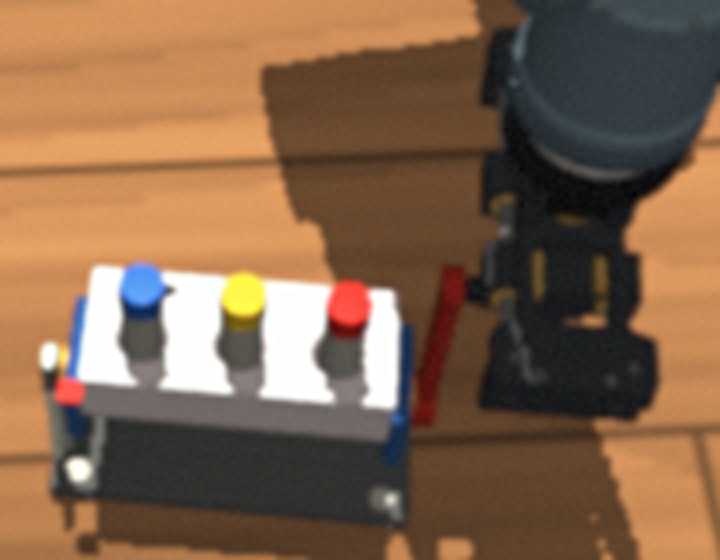

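View pics/t18z.png

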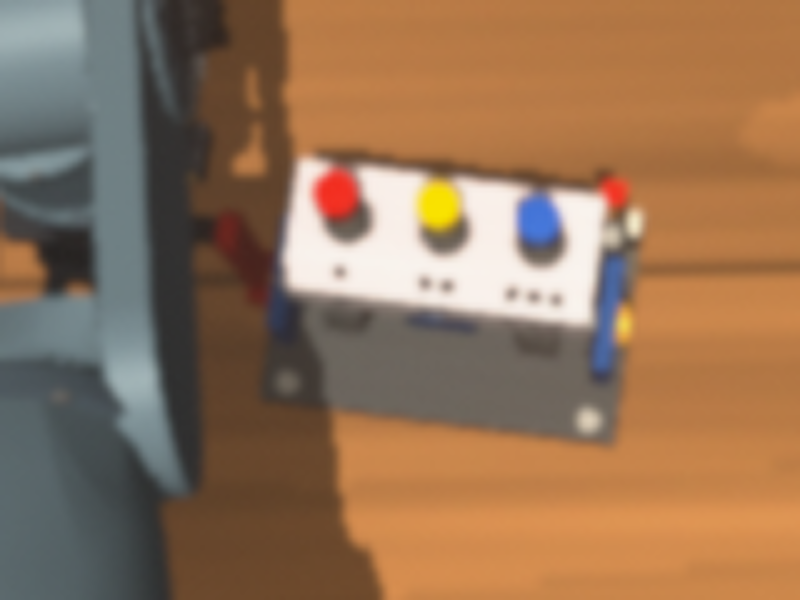

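View pics/w18.png

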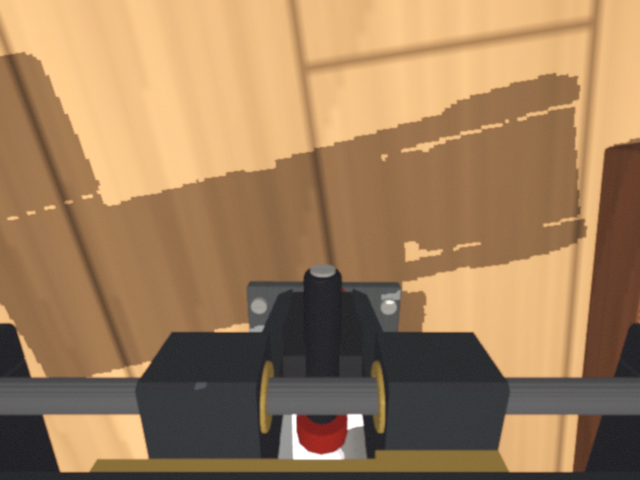

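Run:
```python
from h import *
t0=pickle.load(open('top0.pkl','rb'))
s=pickle.load(open('s18.pkl','rb'));t=pickle.load(open('t18.pkl','rb'));w=pickle.load(open('w18.pkl','rb'))
S=lambda q:(285+q[0]/4-.4,170+q[1]/4-.4);T=lambda q:(210+q[0]/5-.4,160+q[1]/5-.4)
print('arm top',tri(ray(s,S((454,268))),ray(t,T((228,218)))))
for c,rs,rt in [('red',(362,235,382,256),(270,190,290,205)),('yellow',(335,233,356,254),(290,192,305,208)),('blue',(312,230,333,252),(312,195,325,212))]:
    COL['blue']=[(105,130)]
    b=max(blobs(s,c,100,60,roi=rs),key=lambda q:q[0][4]);a=max(blobs(t,c,90,60,roi=rt),key=lambda q:q[0][4])
    print(c,b,a,tri(ray(s,b[1]),ray(t,a[1])))
    b2=b
# dots of bed in top before/after
for nm,x in(('0',t0),('18',t)): 
    g=cv2.cvtColor(x['pixels'],cv2.COLOR_RGB2GRAY);print(nm)
A=np.array([.616,.158])
for z in(.036,.146): print('pred',z,proj(s,[*A,z]),proj(t,[*A,z]))
print('obs scene',S((454,268)),S((425,418)),'top',T((228,218)),T((260,298)))
print('handle end wrist',[plane(w,(322,269),z).round(4) for z in(.14,.146,.153)])
```

```text
arm top (array([0.61855523, 0.15685699, 0.16915658]), np.float64(0.0023313298095724833))
red ([367, 239, 11, 16, 141], [371.7, 246.7]) ([272, 192, 10, 13, 93], [277.1, 198.3]) (array([0.631809  , 0.10703066, 0.15885713]), np.float64(0.0016307616568339831))
yellow ([340, 238, 11, 15, 122], [345.4, 244.5]) ([293, 196, 9, 11, 79], [297.2, 200.9]) (array([0.62453371, 0.05912859, 0.15866813]), np.float64(0.0025322802785978874))
blue ([315, 236, 12, 14, 118], [320.0, 242.6]) ([314, 199, 8, 10, 64], [317.3, 203.8]) (array([0.61696806, 0.0119693 , 0.15685848]), np.float64(0.0023776201574044124))
0
18
pred 0.036 [390.43950997 269.10513229] [263.15463822 215.84357661]
pred 0.146 [397.4846826  241.87243264] [256.72240538 206.51642557]
obs scene (398.1, 236.6) (390.85, 274.1) top (255.2, 203.2) (261.6, 219.2)
handle end wrist [array([0.625 , 0.2253, 0.14  ]), array([0.6254, 0.228 , 0.146 ]), array([0.6259, 0.231 , 0.153 ])]
```

```bash
python3 -m creep '[{"offset":[0,0,0],"dr":[0,0,0],"fingers":-1},{"offset":[0,0,0],"dr":[0,0,0],"fingers":-1},{"offset":[0,0,0],"dr":[0,0,0],"fingers":-1},{"offset":[0,0,0],"dr":[0,0,0],"fingers":-1},{"offset":[0,0,0],"dr":[0,0,0],"fingers":-1},{"offset":[0,0,0],"dr":[0,0,0],"fingers":-1},{"offset":[0,0,0],"dr":[0,0,0],"fingers":-1},{"offset":[0,0,0],"dr":[0,0,0],"fingers":-1}]' 25;  python3 look.py wrist w19
python3 - <<'E'
from h import *
a=pickle.load(open('w18.pkl','rb'));b=pickle.load(open('w19.pkl','rb'))
d=np.abs(a['pixels'].astype(int)-b['pixels'])[250:470,270:380].mean();print(d)
# bed height: dots in top view, before/after, and pocket-edge heights via scene+top of bed corner
s=pickle.load(open('s18.pkl','rb'));t=pickle.load(open('t18.pkl','rb'));s0=pickle.load(open('scene0.pkl','rb'));t0=pickle.load(open('top0.pkl','rb'))
def dots(x,roi):
    g=cv2.cvtColor(x['pixels'],cv2.COLOR_RGB2GRAY);x0,y0,x1,y1=roi
    g=cv2.resize(g[y0:y1,x0:x1],None,fx=6,fy=6,interpolation=cv2.INTER_CUBIC)
    m=(cv2.morphologyEx(g,cv2.MORPH_BLACKHAT,np.ones((19,19)))>30).astype(np.uint8)
    n,l,st,ce=cv2.connectedComponentsWithStats(m)
    return [(np.round((ce[i]+.5)/6-.5+[x0,y0],1).tolist(),int(st[i,4])) for i in range(1,n) if st[i,4]>30]
print('top0',dots(t0,(268,215,325,232)));print('top18',dots(t,(270,208,325,224)))
print('sc0',dots(s0,(310,233,378,246)));print('sc18',dots(s,(310,235,378,250)))
E
```

```text
time_s: 32.4
position: [0.6213, 0.1978, 0.1325]
tool_rot: [-0.705, 0.706, -0.052, 0.05]
force: [-7.2, -1.8, -7.5]
grip_width: 0.0112
[0.634 0.281 0.268]
1.5712809917355373
top0 [([277.6, 214.8], 47), ([297.5, 216.5], 368), ([317.1, 219.3], 209), ([277.0, 221.0], 186), ([294.1, 223.2], 177), ([298.6, 223.8], 194), ([311.4, 225.3], 197), ([315.6, 225.9], 187), ([320.0, 226.5], 201), ([315.3, 231.0], 616), ([302.3, 231.2], 81)]
top18 [([279.0, 208.0], 174), ([294.8, 207.8], 53), ([301.9, 207.9], 78), ([277.5, 214.0], 165), ([294.6, 216.2], 186), ([298.9, 216.8], 185), ([311.9, 218.3], 186), ([316.3, 218.9], 185), ([320.7, 219.5], 166), ([307.1, 223.0], 648), ([293.3, 223.3], 43)]
sc0 [([320.2, 233.0], 689), ([316.9, 237.9], 267), ([322.4, 238.4], 268), ([327.7, 238.8], 262), ([343.3, 240.1], 262), ([348.7, 240.5], 273), ([369.7, 242.4], 274), ([320.6, 245.1], 141)]
sc18 [([312.0, 235.0], 191), ([325.6, 243.1], 439), ([315.9, 245.0], 178), ([344.9, 248.2], 748), ([367.6, 249.0], 60)]
```

```bash
python3 - <<'E'
from h import *
t=pickle.load(open('t18.pkl','rb'));t0=pickle.load(open('top0.pkl','rb'))
for a,b in [((277,221),(277.5,214)),((294.1,223.2),(294.6,216.2)),((298.6,223.8),(298.9,216.8)),((311.4,225.3),(311.9,218.3)),((320,226.5),(320.7,219.5))]:
    print((plane(t,b,.112)-plane(t0,a,.1)).round(4))
E
python3 -c "
from bench import workorder
print(workorder.hand_in())"
```

```text
[ 0.0151 -0.0026  0.012 ]
[ 0.0151 -0.0022  0.012 ]
[ 0.0151 -0.0017  0.012 ]
[ 0.0151 -0.0019  0.012 ]
[ 0.0151 -0.0022  0.012 ]
the job is handed in; nothing more can be done
None
```

I stood the red, yellow and blue bars in pockets 1, 2 and 3, in that order. I then swung the cam lever upright by its handle and handed the job in at about 32 s, still gripping it at 25 N. The hand-in gives no verdict, so these are my own last checks.

**What the last checks showed**
- **Bars:** in the final pictures all three bars stood in their pockets and had risen with the bed. Red and yellow were within about 1 mm of where I set them, judged from the wrist pictures after each release. I judged blue only by eye in the pictures, and by the weight coming off the gripper as it touched bottom.
- **Bed:** the dots on the bed had moved about 15 mm away from the robot and 2 mm sideways. That assumes the 12 mm lift when casting the rays, and it matches the shift stated for highest lift.
- **Lever:** the end of the handle in the wrist picture matched the upright position to within about 1 mm. The tool reading did not change over the last second, and the spring was pulling with about 7 N.
- **Bystanders:** the green bar and the other items looked unmoved in the last scene picture. I did not measure them.

**What disagreed**
- **Swing force:** early in the swing I was pulling the handle outward and the force reached about 25 N. I moved the path inward by about 2.5 mm and it dropped to the expected level.
- **Handle position:** the handle ended about 5 mm deeper in the fingers than planned. The opening read 11 mm on a 14 mm handle.
- **Top camera:** it read about 2 mm off in y against the other two cameras, so I relied on the wrist and scene views.

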